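Repack the sample-preparation kit in its shaped tray

ROBOT

A 7-joint arm with a two-finger parallel gripper is mounted at the origin on a cart in front of the work surface, level with it; the furniture and walls round the work are solid. World frame = base frame: x ahead of the robot, y to its left, z up, the work surface at z = 0. Lengths are in m, angles in rad, forces in N, time in s.
With the tool pointing down it reaches from about 0.35 to 0.9 m from the base axis. Payload 8.1 kg.
Tool frame: the origin (TCP) lies on the centre line of the jaws, within the pads' length; the fingertips stand 14 mm ahead of it and the grasp point (between the pads) lies 5 mm behind it; z points along the fingers, y is the direction in which the jaws open and shut (so a half turn about z gives the same grasp; the last joint's range is limited). The gripper opens to 92 mm and grips with 3 to 60 N. Pads are 19 mm wide; open, the fingers measure 130 mm over their backs; the gripper's body (75 mm by 190 mm) begins 47 mm behind the grasp point.
Start: joints at [1.147, 0.434, 0.025, 1.573, -0.012, 1.134, -0.075], TCP at [0.197, -0.593, 0.241] pointing down, gripper open.
Joint ranges: [-2.62, 2.62], [-0.44, 2.09], [-1.27, 1.32], [0.08, 2.57], [-1.32, 4.46], [0.12, 2], [-2.74, 2.74]. Speed limits (rad/s): [2.22, 2.22, 3.01, 3.01, 3.14, 3.14, 3.14].

INTERFACE

Orientations are given as a rotation vector (axis times angle).
In Python, from cell import observe, eyes, arm gives the robot as it stands.
- The arm moves only by the tool step_arm, never from a script. Its argument "series" is a list that holds one entry, the list of rows, each a list of 5 numbers: the finger opening in m, from 0 to 0.0918, then the shift along the world's x, y, z in m, then the turn about the world's z in degrees. In form: [[[hand, dx, dy, dz, spin], ...]]. A call has 1 to 20 rows; each row is the pose to reach, as a shift and turn from the pose measured when the call began; what a row does not reach only later rows make up. A row lasts 1/12 s, in which the tool goes at most 41.7 mm and 7.16 degrees, less where a joint would pass 70% of its speed; a pose out of reach is approached as far as the arm can. A call with a gripper value outside its range is refused whole. The fingers move at their own pace and stop on an object; "squeeze" is the grip in N (left out, the last holds). Time passes only in rows, so rows that repeat a pose let the fingers close. It gives the time, the measured TCP pose, the force and the opening at its end, in the units of the state.
- observe(): the state, without advancing time (a new reading comes with each control period).
- eyes.get_image(name): name is "scene" or "top" or "wrist"; returns (picture, depth): 400x640x3 uint8, red, green, blue; 400x640 float32, m along the optical axis (not along the pixel's ray), 0 where there is no reading.
- eyes.camera_params(name): a dict with "intrinsics" (3x3 intrinsics, pixels), "position" and "attitude" of the camera in the world. Camera axes: x right, y down, z forward; pixel columns grow to the right and rows downward; lengths in m; the calibration is good to about 2 mm. The wrist camera is an equidistant fisheye: a pixel r from the principal point sees the ray r / f radians off the axis. A picture is of the moment at which its call begins: read the wrist's pose just before it. camera_params takes no time and is no camera call; for the wrist camera it gives the pose at the moment of the call.
- arm.sign_off(): hands the job in, once; it reports no verdict.
The state is a dict: "clock": time; "joints": joint angles; "dq": joint speeds; "joint_efforts": joint torques, N m; "position": TCP position; "ee_rot": TCP orientation; "force": force on the tool from outside, world axes, zero at the start; "ft_torque": the same for the moment, N m; "width": opening from 0.0 (shut) to 1.0 (fully open).
Only numpy, scipy, OpenCV 4.12 (cv2) and the standard library are available. Lean on these libraries where they do the work, as an engineer would, in place of code of your own. Each camera call takes 0.05 s, during which the arm holds its last target.

TASK

Repack the sample-preparation kit. Swing the tray's hinged retaining bar back out of the way, lay each tool that is on the mat in the recess cut to its shape and press it fully home, and nest the dosing cups biggest first in the round well: the big cup's handle lies in the notch, the smaller cups sit fully down on the rims below them with their handles fanned well apart, none above another and none reaching over the tools. Then swing the bar back down over the tools until it lies flat; leave the other things on the bench where they are.

Things in the scene. Friction and masses are not known exactly. Their poses are not given: they have to be found in the camera images.
- tray: Fixed grey kit tray, 184 x 304 x 36 mm (local x, y, z). Origin: centre of the underside; x away from the robot at yaw 0, y left, z up. Dark foam top, cutouts 10 mm deep. Left (+y) to right: recesses of wrench, tongs, scoop, then a round well. 2 mm play all round; finger cutouts at the middles, 34 mm along x by 48. Tools lie on a fixed 3 mm mat to its left, cups on the bench to its right.
- bar (a joint): Hinge of the retaining bar: 0 = flat over the tools (as found, within 0.1); grows as it swings up and back, away from the robot; 1.57 upright, stop at 2.2. Stiff: stays where left; about 2 N moves it. Axis along the tray's y at local x = 75, z = 52 mm, between two 24 mm tall posts at local y = -47 and 141 mm. Raised, it reaches 130 mm above the bench: carry things over it.
- bar_grip (a point): Middle of the bar's black sleeve (12 mm thick, 60 long along the tray's y; the steel bar is 7 mm thick, 188 long). Moves on a 78 mm arc about the hinge axis; flat, it is at local x = -3, y = 47, z = 52 mm, 3 mm over seated grips. Pinch it from above, fingers closing along the tray's x: it turns in the fingers as it swings; or push it. Side arms run from its ends to the posts.
- seat_wrench (a point): Where the wrench's origin comes when home: on the recess floor, 26 mm above the bench (10 mm below the foam top). The jaw then points along the tray's +x. A seated grip stands 7 mm above the foam.
- seat_tongs (a point): Where the tongs' origin comes when home: on the recess floor, 26 mm above the bench. The jaws then point along the tray's -x, towards the robot.
- seat_scoop (a point): Where the scoop's origin comes when home: on the recess floor, 26 mm above the bench. The blade then points along the tray's +x.
- well (a point): Centre of the round well's floor, 4 mm above the bench; the well is 72 mm wide, open at the tray's top. A notch 18 mm wide, cut 10 mm deep into the top, runs from it along the tray's -y out through the right wall: the big cup's handle lies in it, pointing along -y.
- wrench: Open-jawed cap wrench, 141 mm long. Loose, 110 g, lies flat. Steel, 10 mm thick; black grip block 17 mm thick, to be gripped from above across local y. Origin: under the grip's middle; x along the tool to its jaw, z up. Bar 14 mm wide from x = -75, grip 16 wide from x = -38 to 22, jaw 42 mm across from x = 24 to 66, set 6 mm to +y.
- wrench_tip (a point): At the wrench's jaw: on its x axis, 45 mm from its origin, at the underside.
- tongs: Tube tongs, closed, one rigid piece, 142 mm long. Loose, 110 g, lies flat. Steel, 10 mm thick; black grip block 17 mm thick, to be gripped from above across local y. Origin: under the grip's middle; x along the tool to its jaws, z up. Jaws 14 mm wide to x = 70; grip 26 mm square; two handles spread to 54 mm at x = -72.
- tongs_tip (a point): On the tongs' jaws: on their x axis, 60 mm from their origin, at the underside.
- scoop: Powder scoop, 140 mm long. Loose, 110 g, lies flat. Steel, 10 mm thick; black grip block 17 mm thick, to be gripped from above across local y. Origin: under the grip's middle; x along the tool to its blade, z up. Handle 12 mm wide from x = -72, grip 14 wide from x = -36 to 20, trough blade 32 wide from x = 12 to 68.
- scoop_tip (a point): On the scoop's blade: on its x axis, 60 mm from its origin, at the underside.
- cup_l: Big dosing cup, loose, steel, 160 g, upright. Outside 66 mm wide, inside 58, 34 high. Origin: centre of the underside; z up, handle along +x: bar 12 mm wide, 8 thick, 75 long, rising 15 deg outwards, black sleeve: pinch there from above, across it. Plain rim. Home: underside on the well's floor, handle in the notch.
- cup_l_handle (a point): Middle of the big cup's handle, the place to grip: 71 mm from its axis, 37 mm above its underside. The underside of the handle's root is 23 mm above the cup's underside, so it drops 9 mm into the notch.
- cup_m: Middle dosing cup, loose, steel, 130 g, upright. Outside 50 mm wide, inside 44, 32 high. Origin: centre of the underside; z up, handle along +x: bar 12 mm wide, 8 thick, 75 long, rising 15 deg outwards, black sleeve: pinch there from above, across it. Rim flange 70 wide, 4 thick; it rests on the big cup's rim, underside 6 mm above the big cup's.
- cup_m_handle (a point): Middle of the middle cup's handle: 72 mm from its axis, 42 mm above its underside.
- cup_s: Small dosing cup, loose, steel, 100 g, upright. Outside 37 mm wide, inside 31, 28 high. Origin: centre of the underside; z up, handle along +x: bar 12 mm wide, 8 thick, 75 long, rising 15 deg outwards, black sleeve: pinch there from above, across it. Rim flange 54 wide, 4 thick; it rests on the middle cup's flange, underside 8 mm above the middle cup's.
- cup_s_handle (a point): Middle of the small cup's handle: 64 mm from its axis, 38 mm above its underside.
- timer: Bench timer, 52 x 66 x 24 mm, in front of the well; to be left alone. Origin: centre of the underside.
- lens_tissue: Flat carton, 60 x 95 x 14 mm, in front of the cups; to be left alone. Origin: centre of the underside.
- pen_2: Marker pen, 135 mm long, 16 thick, near the bench's front edge left of the tray; to be left alone. Origin: middle of the underside.
- beaker_250: Glass beaker, 69 mm wide, 92 high, beyond the cups to the right; to be left alone. Origin: centre of the underside.
- reagent_amber_a: Amber dropper bottle, 52 mm wide, 132 high, behind the tray between the photometers; to be left alone. Origin: centre of the underside.

How it is judged:
By the outcome, as a careful person would: the job done as asked, in the order asked, and still so for the second after the job is handed in, with the robot touching nothing.
Of wrench, tongs, scoop, cup_s only 2 to 4 are there at a start; the rules pass over those that are not, and their reading is None.
At some moment in a run one of wrench, tongs, scoop, cup_l, cup_m, cup_s may be knocked a few centimetres aside while the robot is not near it.
Once in a run the grip may slacken for a moment while it holds something.
It also fails if it takes over 210 s, if anything falls off the work surface, if the arm or the gripper's body presses on something with over 40 N, if the wrist force passes 120 N, or if a joint passes its speed limit or range.

## Working session

There is one attempt and no reset: what is moved stays moved. The work goes in short steps, Python scripts to look and compute and a tool call to move; the robot and the scene stay as the last step left them, time stands still between calls to the robot, and variables do not carry over. Pictures are saved under pics/ and viewed, and the job is handed in when it is done.

Besides the shell and the picture viewer there is one more tool, called after "Request:" as a command line: name --argument value ..., lists and objects as JSON in quotes. step_arm: Moves the arm, as the interface text tells. Its arguments: {"type":"object","properties":{"series":{"type":"array"},"squeeze":{"type":"number"}},"required":["series"]}

```bash
mkdir -p pics; ls; cat > h.py <<'E'
import numpy as np, cv2
from cell import observe, eyes, arm
from scipy.spatial.transform import Rotation as R
def att(p):
    a=np.array(p["attitude"],float)
    return a if a.shape==(3,3) else (R.from_rotvec(a).as_matrix() if a.size==3 else R.from_quat(a).as_matrix())
def grab(name,fn=None):
    p=eyes.camera_params(name); im,d=eyes.get_image(name)
    if fn: cv2.imwrite('pics/'+fn,im[:,:,::-1])
    return im,d,p
def cloud(d,p):
    K=np.array(p["intrinsics"]);v,u=np.mgrid[:d.shape[0],:d.shape[1]]
    X=np.stack([(u-K[0,2])/K[0,0]*d,(v-K[1,2])/K[1,1]*d,d],-1)
    return X@att(p).T+np.array(p["position"])
E
python3 - <<'E'
from h import *
print(observe())
for n in ["scene","top","wrist"]:
    im,d,p=grab(n,n+'0.png'); print(n,p,d.min(),d.max())
    np.savez('/tmp/'+n+'0.npz',im=im,d=d)
E
```

```text
pics
{'clock': 0.0, 'joints': array([ 1.14739472,  0.43523228,  0.02496747,  1.57413199, -0.0115894 ,
        1.13400497, -0.07509898]), 'dq': array([ 9.36653057e-04, -3.98652483e-04,  2.78412800e-04, -1.38717530e-04,
        3.51469101e-06, -8.11097598e-04,  1.71310488e-03]), 'joint_efforts': array([-1.10456956e-04, -6.67854381e+01,  9.84919108e-01, -3.14465010e+01,
       -6.06178259e-02,  4.30789590e-02,  1.74933375e-04]), 'position': array([ 0.19686342, -0.59264643,  0.23992563]), 'ee_rot': array([-3.09972148e+00, -5.01411297e-01,  6.47421429e-04]), 'force': array([-0.30423041, -0.20386751, -0.79242081]), 'ft_torque': array([-0.0231741 , -0.00305562,  0.01032611]), 'width': 1.0039820073882804}
scene {'intrinsics': array([[446.841819  ,   0.        , 323.94736629],
       [  0.        , 446.841819  , 198.61161697],
       [  0.        ,   0.        ,   1.        ]]), 'position': array([-0.23600594,  0.9847763 ,  1.14907394]), 'attitude': array([-0.81329184,  2.47855059, -1.16413697])} 0.0 3.9765322
top {'intrinsics': array([[373.65752047,   0.        , 317.89127905],
       [  0.        , 373.65752047, 197.34286676],
       [  0.        ,   0.        ,   1.        ]]), 'position': array([ 0.39407071, -0.06838056,  1.25928793]), 'attitude': array([-2.1539133 ,  2.15725168, -0.16317505])} 0.0 2.0645964
wrist {'intrinsics': array([[309.70691629,   0.        , 320.92911512],
       [  0.        , 309.70691629, 201.43744221],
       [  0.        ,   0.        ,   1.        ]]), 'position': array([ 0.27686215, -0.5672187 ,  0.38363785]), 'attitude': array([ 2.33172913, -1.68179718, -0.26782711])} 0.0 2.2119849
```

View pics/top0.png

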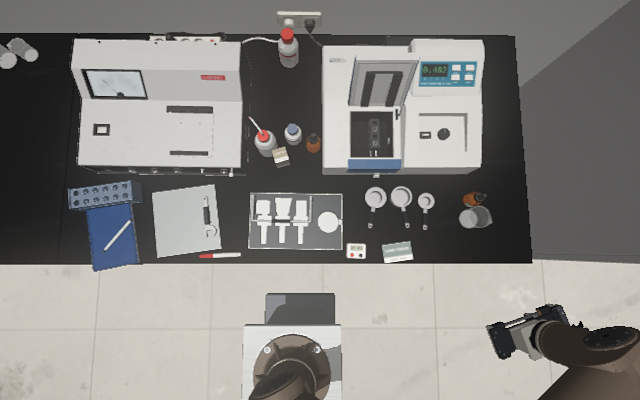

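View pics/scene0.png

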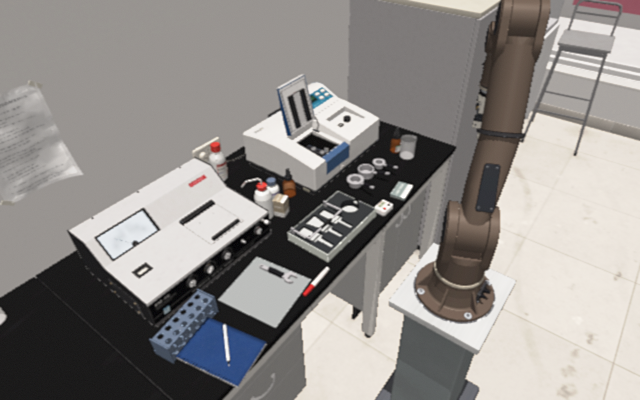

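View pics/wrist0.png

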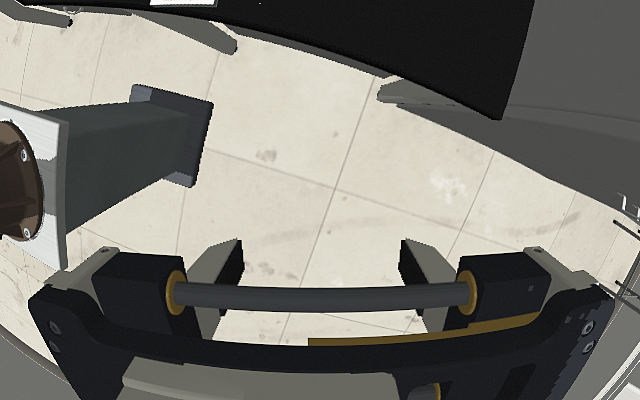

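```bash
python3 - <<'E'
from h import *
im=np.load('/tmp/top0.npz')['im']
c=im[180:270,140:350][:,:,::-1]; cv2.imwrite('pics/z1.png',cv2.resize(c,None,fx=3.8,fy=3.8,interpolation=cv2.INTER_CUBIC))
c=im[170:270,330:500][:,:,::-1]; cv2.imwrite('pics/z2.png',cv2.resize(c,None,fx=4.5,fy=4.5,interpolation=cv2.INTER_CUBIC))
E
```

```text
(no output)
```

View pics/z1.png

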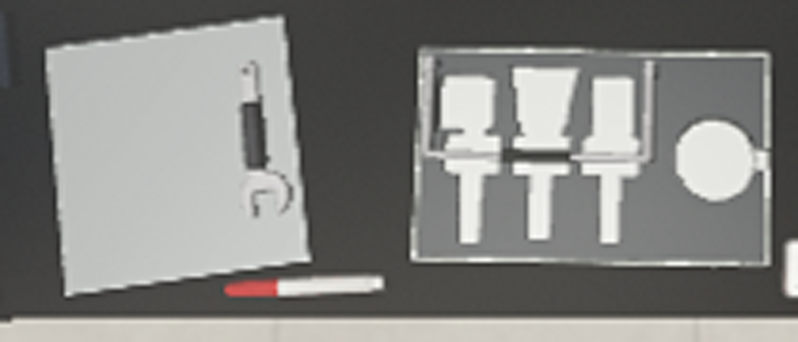

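View pics/z2.png

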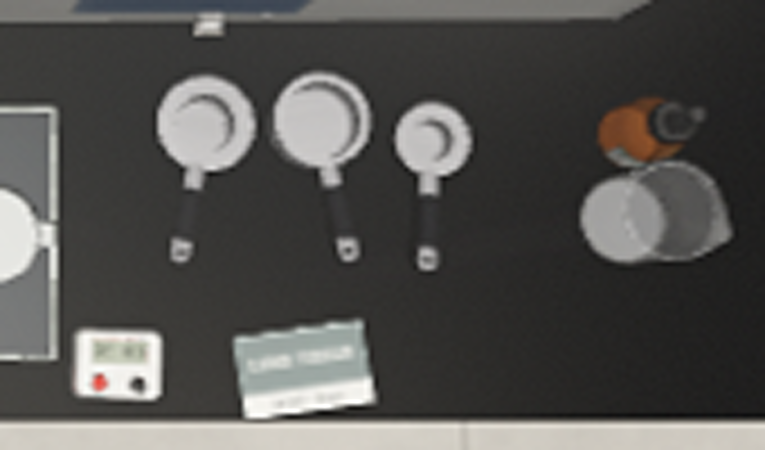

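```bash
python3 - <<'E'
from h import *
z=np.load('/tmp/top0.npz'); im,d=z['im'],z['d']
p=eyes.camera_params('top'); P=cloud(d,p)
def ray(u,v,h):
    K=np.array(p["intrinsics"]); r=att(p)@np.array([(u-K[0,2])/K[0,0],(v-K[1,2])/K[1,1],1]); o=np.array(p["position"]); return o+r*(h-o[2])/r[2]
def f1(x,y,h): return ray(140+x/3.8,180+y/3.8,h).round(4)
def f2(x,y,h): return ray(330+x/4.5,170+y/4.5,h).round(4)
print('tray corners',[f1(*q,.036) for q in [(419,49),(769,54),(770,266),(412,260)]])
print('bar',f1(537,154,.052),f1(430,152,.052),f1(650,157,.052))
print('wrench',f1(254,135,.02),'tail',f1(250,65,.013),'jaw',f1(268,195,.013))
for n,q in dict(M=(205,122),L=(321,122),S=(433,140)).items(): print(n,f2(*q,.033))
for n,q in dict(M=(188,212),L=(341,210),S=(429,216)).items(): print(n,'h',f2(*q,.04))
print('well',f2(0,235,.004), 'bench z',np.median(P[240:255,500:515,2]),P[235:245,265:270,2].mean())
E
```

```text
tray corners [array([0.5794, 0.1392, 0.036 ]), array([ 0.5749, -0.1653,  0.036 ]), array([ 0.3919, -0.1641,  0.036 ]), array([0.3977, 0.141 , 0.036 ])]
bar [0.4867 0.0343 0.052 ] [0.4885 0.1251 0.052 ] [ 0.484  -0.0617  0.052 ]
wrench [0.5061 0.2837 0.02  ] tail [0.5687 0.2916 0.013 ] jaw [0.4542 0.2715 0.013 ]
M [ 0.5655 -0.2758  0.033 ]
L [ 0.5654 -0.3616  0.033 ]
S [ 0.552  -0.4441  0.033 ]
M h [ 0.4984 -0.2606  0.04  ]
L h [ 0.4997 -0.3724  0.04  ]
S h [ 0.4952 -0.4366  0.04  ]
well [ 0.4844 -0.1252  0.004 ] bench z -0.0014386865717685993 0.03323268196644523
```

```bash
python3 - <<'E'
from h import *
z=np.load('/tmp/top0.npz'); d=z['d']
p=eyes.camera_params('top'); P=cloud(d,p).reshape(-1,3)
for x0 in np.arange(.56,.9,.04):
    r=[]
    for y0 in np.arange(-.5,.4,.05):
        m=(abs(P[:,0]-x0)<.02)&(abs(P[:,1]-y0)<.025); r.append(int(P[m,2].max()*1000) if m.any() else -1)
    print(round(x0,2),r)
s=observe(); print(R.from_rotvec(s['ee_rot']).as_matrix().round(3))
E
```

```text
0.56 [4, 34, 36, 37, 36, 35, 8, 41, 39, 62, 41, 40, 51, 59, 7, 9, 16, 6]
0.6 [4, 27, 37, 38, 35, 35, 5, 3, 5, 7, 7, 5, 5, 4, 5, 7, 6, 6]
0.64 [161, 160, 164, 162, 148, 149, 150, 161, 163, 4, 5, 5, 5, 122, 122, 123, 123, 122]
0.68 [167, 166, 168, 171, 150, 152, 151, 168, 170, 5, 76, 79, 5, 124, 125, 138, 141, 142]
0.72 [182, 185, 177, 177, 151, 110, 151, 177, 179, 98, 74, 148, 151, 127, 128, 128, 130, 128]
0.76 [179, 186, 183, 186, 155, 108, 153, 184, 187, 133, 105, 149, 179, 130, 130, 130, 133, 132]
0.8 [192, 192, 191, 239, 285, 278, 289, 236, 189, 59, 105, 59, 171, 147, 132, 140, 144, 144]
0.84 [202, 201, 199, 395, 397, 398, 399, 396, 192, 5, 5, 5, 5, 137, 134, 146, 146, 146]
0.88 [223, 222, 222, 395, 396, 396, 397, 393, 195, 3, 6, 6, 5, 175, 173, 171, 170, 170]
[[ 0.949  0.315 -0.   ]
 [ 0.315 -0.949  0.001]
 [-0.    -0.001 -1.   ]]
```

Request:
step_arm --series '[[[0.0918, 0.02, 0.03, 0.03, 0], [0.0918, 0.04, 0.06, 0.06, 0], [0.0918, 0.06, 0.09, 0.08, 0], [0.0918, 0.08, 0.12, 0.1, 0], [0.0918, 0.1, 0.15, 0.11, 0], [0.0918, 0.12, 0.18, 0.11, 0], [0.0918, 0.14, 0.21, 0.11, 0], [0.0918, 0.16, 0.24, 0.11, 0], [0.0918, 0.17, 0.26, 0.11, 0], [0.0918, 0.17, 0.26, 0.11, 0]]]'

```text
clock: 0.98
position: [0.3699, -0.3275, 0.3503]
ee_rot: [-3.097, -0.513, -0.002]
force: [0.4, -0.9, 1.1]
width: 1.001
```

```bash
cat >> h.py <<'E'
def wcloud(d,p):
    K=np.array(p["intrinsics"]);v,u=np.mgrid[:d.shape[0],:d.shape[1]]
    a=(u-K[0,2])/K[0,0]; b=(v-K[1,2])/K[1,1]; t=np.hypot(a,b)+1e-9
    k=np.tan(np.minimum(t,1.5))/t
    X=np.stack([a*k*d,b*k*d,d],-1)
    return X@att(p).T+np.array(p["position"])
def wray(p,u,v,h):
    K=np.array(p["intrinsics"]); a=(u-K[0,2])/K[0,0]; b=(v-K[1,2])/K[1,1]; t=np.hypot(a,b)+1e-9
    s=np.sin(t)/t; r=att(p)@np.array([a*s,b*s,np.cos(t)]); o=np.array(p["position"]); return o+r*(h-o[2])/r[2]
def ortho(im,p,x0,x1,y0,y1,h,res=.0005,wrist=True):
    """orthorectify onto plane z=h; rows: x decreasing, cols: y decreasing"""
    xs=np.arange(x1,x0,-res); ys=np.arange(y1,y0,-res)
    X=np.stack(np.broadcast_arrays(xs[:,None],ys[None,:],h),-1)-np.array(p["position"])
    C=X@att(p); K=np.array(p["intrinsics"])
    if wrist:
        r=np.hypot(C[...,0],C[...,1])+1e-9; t=np.arctan2(r,C[...,2]); a=C[...,0]/r*t; b=C[...,1]/r*t
    else: a=C[...,0]/C[...,2]; b=C[...,1]/C[...,2]
    mx=(a*K[0,0]+K[0,2]).astype(np.float32); my=(b*K[1,1]+K[1,2]).astype(np.float32)
    return cv2.remap(im,mx,my,cv2.INTER_CUBIC)
E
python3 - <<'E'
from h import *
im,d,p=grab('wrist','w1.png'); np.savez('/tmp/w1.npz',im=im,d=d,pos=p['position'],att=p['attitude'],K=p['intrinsics'])
print(p['position'],att(p)[:,2])
P=wcloud(d,p); m=d>0
z=np.load('/tmp/top0.npz'); T=cloud(z['d'],eyes.camera_params('top')).reshape(-1,3)
for Q,n in((T,'top'),(P[m],'wr')):
    for y in(-.2,-.15,-.1): 
        k=(abs(Q[:,1]-y)<.02)&(Q[:,2]>.09)&(Q[:,0]>.58)&(Q[:,0]<.75); q=Q[k]; print(n,y,q[:,0].min() if k.any() else None)
E
```

```text
[ 0.44950744 -0.30161957  0.49403745] [-0.29183645 -0.09753589 -0.95148213]
top -0.2 0.6372655626767785
top -0.15 0.6377282166778165
top -0.1 0.6377479634172546
wr -0.2 None
wr -0.15 None
wr -0.1 None
```

View pics/w1.png

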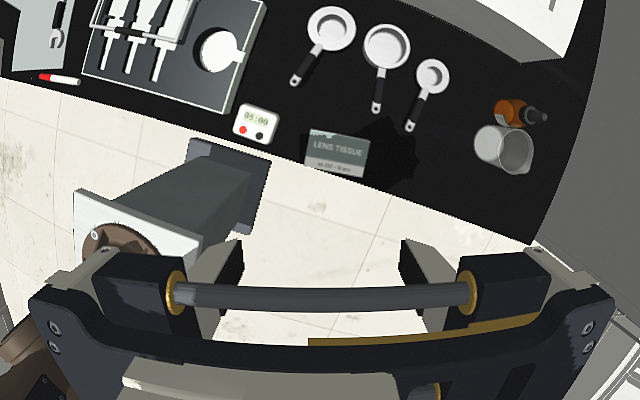

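Request:
step_arm --series '[[[0.0918, 0.0, 0.03, 0, -2], [0.0918, 0.0, 0.06, 0, -4], [0.0918, 0.0, 0.1, 0, -6], [0.0918, 0.0, 0.14, 0, -8], [0.0918, 0.0, 0.18, 0, -10], [0.0918, 0.01, 0.22, 0, -12], [0.0918, 0.01, 0.26, 0, -14], [0.0918, 0.01, 0.3, 0, -16], [0.0918, 0.01, 0.33, 0, -18.8], [0.0918, 0.01, 0.35, 0, -18.8], [0.0918, 0.01, 0.35, 0, -18.8], [0.0918, 0.01, 0.35, 0, -18.8]]]'

```text
clock: 2.03
position: [0.3784, 0.0195, 0.3502]
ee_rot: [-3.14, 0.002, -0.001]
force: [-0.3, -0.9, -0.2]
width: 1.002
```

```bash
python3 - <<'E'
from h import *
s=observe(); print(s['position'],s['ee_rot'],s['joints'])
im,d,p=grab('wrist'); np.savez('/tmp/w2.npz',im=im,d=d,pos=p['position'],att=p['attitude'],K=p['intrinsics'])
o=ortho(im,p,.37,.61,-.2,.18,.036,.0005); cv2.imwrite('pics/o2.png',o[:,:,::-1])
o=ortho(im,p,.37,.61,.16,.40,.013,.0005); cv2.imwrite('pics/o2b.png',o[:,:,::-1])
E
```

```text
[0.37839928 0.01950907 0.35019825] [-3.14032687e+00  1.60238191e-03 -6.36320129e-04] [ 0.35267822 -0.03148707 -0.51415016  1.89013573 -0.01740605  1.27831324
 -1.72806705]
```

View pics/o2.png

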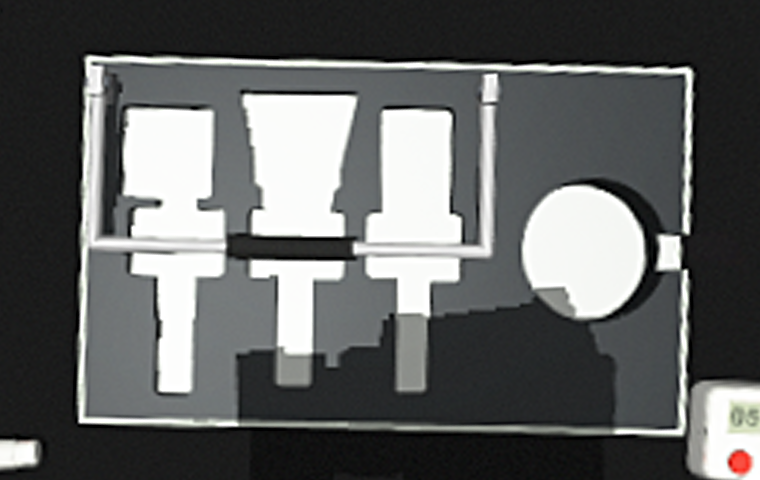

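View pics/o2b.png

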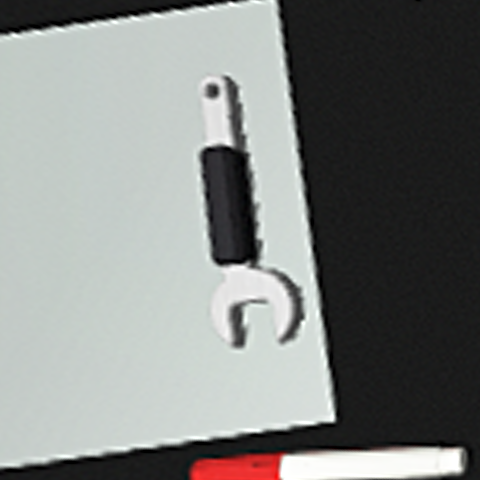

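Request:
step_arm --series '[[[0.05, 0.01, 0, 0, 7], [0.05, 0.02, 0, 0, 14], [0.05, 0.03, 0.005, -0.02, 21], [0.05, 0.04, 0.005, -0.04, 28], [0.05, 0.05, 0.01, -0.06, 35], [0.05, 0.06, 0.01, -0.08, 42], [0.05, 0.07, 0.01, -0.1, 49], [0.05, 0.08, 0.012, -0.12, 56], [0.05, 0.09, 0.0145, -0.14, 63], [0.05, 0.1, 0.0145, -0.16, 70], [0.05, 0.106, 0.0145, -0.18, 77], [0.05, 0.106, 0.0145, -0.2, 84], [0.05, 0.106, 0.0145, -0.21, 89], [0.05, 0.106, 0.0145, -0.21, 89], [0.05, 0.106, 0.0145, -0.21, 89], [0.05, 0.106, 0.0145, -0.21, 89]]]'

```text
clock: 3.42
position: [0.485, 0.0321, 0.1406]
ee_rot: [-2.249, -2.193, 0.001]
force: [0.2, -0.1, 0.1]
width: 0.547
```

```bash
python3 - <<'E'
from h import *
s=observe(); print(s['position'],s['ee_rot'],s['joints'])
im,d,p=grab('wrist','w3.png')
E
```

```text
[0.48498401 0.03205758 0.14064904] [-2.24900829e+00 -2.19311563e+00  7.12893109e-04] [ 0.32988207  0.41063357 -0.65155698  1.98559024  0.32787311  0.85049911
 -0.52635664]
```

View pics/w3.png

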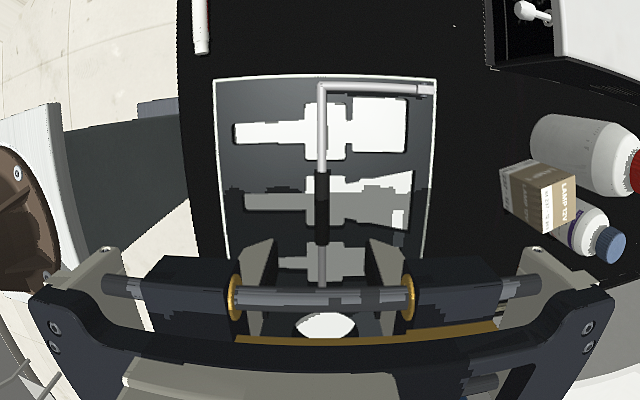

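Request:
step_arm --series '[[[0.05, 0, 0.002, -0.03, 0], [0.05, 0, 0.002, -0.06, 0], [0.05, 0, 0.002, -0.075, 0], [0.05, 0, 0.002, -0.085, 0], [0.05, 0, 0.002, -0.085, 0], [0.03, 0, 0.002, -0.085, 0], [0.005, 0, 0.002, -0.085, 0], [0.005, 0, 0.002, -0.085, 0], [0.005, 0, 0.002, -0.085, 0], [0.005, 0, 0.002, -0.085, 0], [0.005, 0, 0.002, -0.085, 0]]]' --squeeze 15

```text
clock: 4.38
position: [0.4854, 0.0343, 0.0563]
ee_rot: [2.248, 2.194, 0.001]
force: [-0.1, -0.2, 0.1]
width: 0.161
```

Request:
step_arm --series '[[[0.005, 0, 0, 0, 0], [0.005, 0.0009, 0, 0.0117, 0], [0.005, 0.0035, 0, 0.0231, 0], [0.005, 0.0078, 0, 0.0339, 0], [0.005, 0.0136, 0, 0.044, 0], [0.005, 0.0209, 0, 0.0532, 0], [0.005, 0.0295, -0.0005, 0.0611, 0], [0.005, 0.0295, -0.0005, 0.0611, 0]]]'

```text
clock: 5.05
position: [0.518, 0.0335, 0.1186]
ee_rot: [2.248, 2.19, 0.007]
force: [5.1, -0.8, -6.7]
width: 0.124
```

```bash
python3 - <<'E'
from h import *
s=observe(); print(s['position'],s['force'],s['width'])
im,d,p=grab('wrist','w4.png')
E
```

```text
[0.5180067  0.03350708 0.11861773] [ 5.09200669 -0.75725483 -6.65610828] 0.1237193783422245
```

View pics/w4.png

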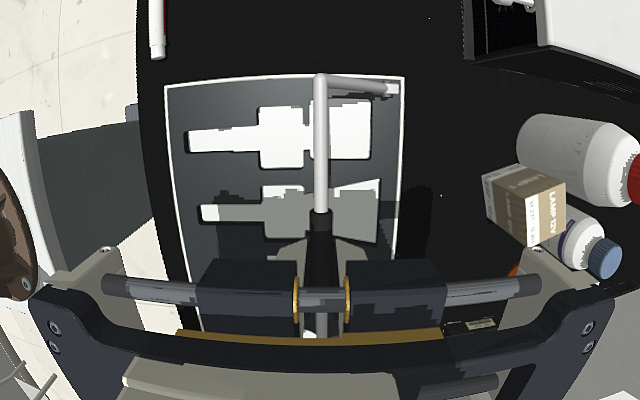

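Request:
step_arm --series '[[[0.005, 0.0092, 0, 0.0055, 0], [0.005, 0.02, 0, 0.01, 0], [0.005, 0.0313, -0.0005, 0.0129, 0], [0.005, 0.043, -0.0005, 0.014, 0], [0.005, 0.0547, -0.001, 0.0133, 0], [0.005, 0.0661, -0.001, 0.011, 0], [0.005, 0.0771, -0.0015, 0.0069, 0], [0.005, 0.084, -0.0015, 0.0033, 0], [0.005, 0.0865, -0.0015, 0.0018, 0], [0.005, 0.0865, -0.0015, 0.0018, 0]]]'

```text
clock: 5.93
position: [0.6042, 0.0316, 0.1193]
ee_rot: [2.248, 2.19, 0.005]
force: [0.9, -2.1, 0.8]
width: 0.119
```

Request:
step_arm --series '[[[0.04, 0, 0, 0, 0], [0.04, 0, 0, 0, 0], [0.04, 0, 0, 0.01, 0], [0.04, 0, 0, 0.04, 0], [0.04, 0, 0, 0.08, 0], [0.04, -0.01, 0.02, 0.12, -7], [0.06, -0.03, 0.04, 0.15, -14], [0.06, -0.05, 0.06, 0.17, -21], [0.06, -0.07, 0.085, 0.18, -28], [0.06, -0.09, 0.11, 0.18, -35], [0.06, -0.11, 0.14, 0.18, -42], [0.06, -0.13, 0.165, 0.18, -49], [0.06, -0.15, 0.19, 0.18, -56], [0.06, -0.17, 0.215, 0.18, -63], [0.06, -0.184, 0.24, 0.18, -70], [0.06, -0.184, 0.24, 0.18, -77], [0.06, -0.184, 0.24, 0.18, -82.5], [0.06, -0.184, 0.24, 0.18, -82.5], [0.06, -0.184, 0.24, 0.18, -82.5]]]'

```text
clock: 7.52
position: [0.4198, 0.2718, 0.2999]
ee_rot: [3.133, 0.17, 0.002]
force: [-0.3, -1.2, -0.7]
width: 0.657
```

```bash
python3 - <<'E'
from h import *
s=observe(); print(s['position'],s['ee_rot'],s['joints'],R.from_rotvec(s['ee_rot']).as_matrix()[:,0])
im,d,p=grab('wrist','w5.png'); np.savez('/tmp/w5.npz',im=im,d=d,pos=p['position'],att=p['attitude'],K=p['intrinsics'])
o=ortho(im,p,.42,.60,.22,.36,.023,.00025); cv2.imwrite('pics/o5.png',o[:,:,::-1])
grab('scene','s5.png')
E
```

```text
[0.41981597 0.27178277 0.2998808 ] [3.13278496e+00 1.70367080e-01 2.10435136e-03] [-0.25322381  0.23225257 -0.52360732  1.746094    0.12823609  1.19798811
 -2.27439866] [0.99410177 0.10844555 0.0011126 ]
```

View pics/o5.png

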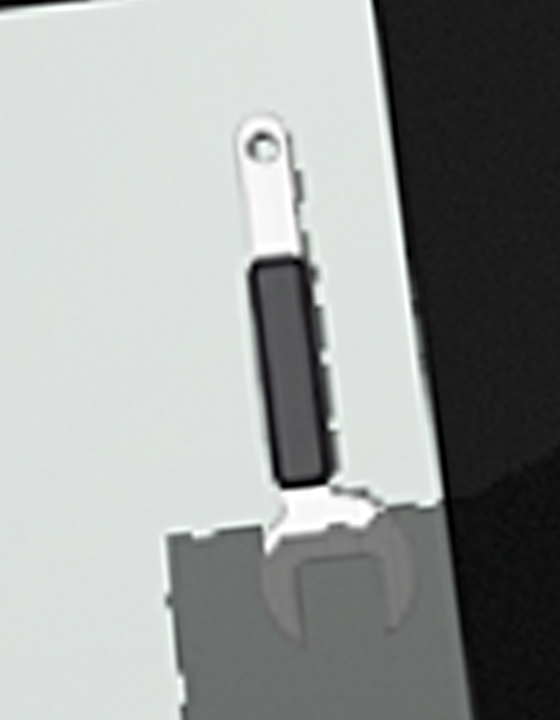

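View pics/s5.png

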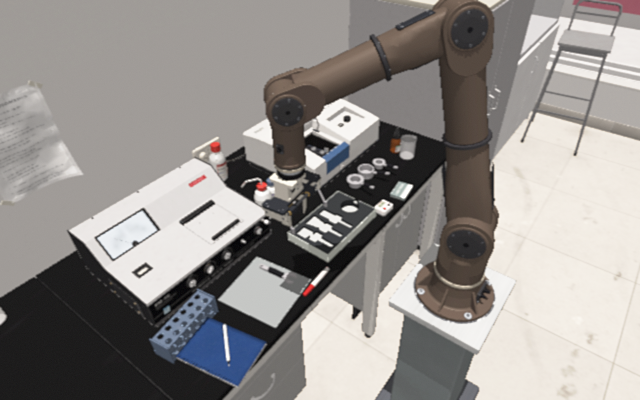

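Request:
step_arm --series '[[[0.045, 0.02, 0.004, -0.04, 0], [0.045, 0.04, 0.008, -0.08, 0], [0.045, 0.06, 0.012, -0.115, 0], [0.045, 0.079, 0.0147, -0.15, 0], [0.045, 0.079, 0.0147, -0.18, 0], [0.045, 0.079, 0.0147, -0.21, 0], [0.045, 0.079, 0.0147, -0.235, 0], [0.045, 0.079, 0.0147, -0.255, 0.2], [0.045, 0.079, 0.0147, -0.268, 0.2], [0.045, 0.079, 0.0147, -0.277, 0.2], [0.045, 0.079, 0.0147, -0.277, 0.2]]]'

```text
clock: 8.53
position: [0.4985, 0.2852, 0.0209]
ee_rot: [3.131, 0.176, -0.003]
force: [-0.7, -0.3, -0.3]
width: 0.489
```

```bash
python3 - <<'E'
from h import *
s=observe(); print(s['position'],s['force'])
im,d,p=grab('wrist','w6.png')
E
```

```text
[0.49847963 0.28517461 0.02089567] [-0.72877817 -0.34071764 -0.25701971]
```

View pics/w6.png

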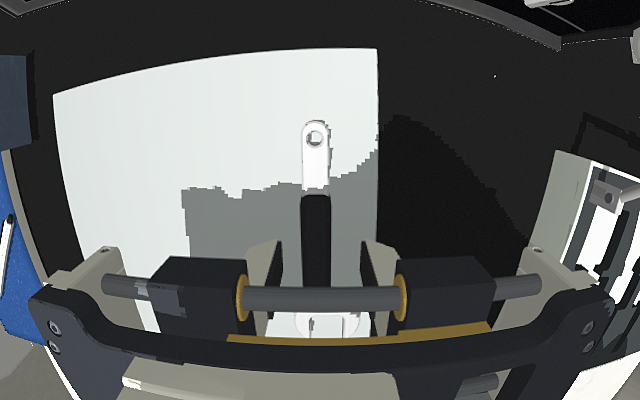

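Request:
step_arm --series '[[[0.03, 0, 0, 0.001, 0], [0.01, 0, 0, 0.001, 0], [0.01, 0, 0, 0.001, 0], [0.01, 0, 0, 0.001, 0], [0.01, 0, 0, 0.001, 0], [0.01, 0, 0, 0.001, 0], [0.01, 0, 0, 0.01, 0], [0.01, 0, 0, 0.03, 0], [0.01, 0, 0, 0.06, 0], [0.01, 0, 0, 0.1, 0], [0.01, 0, 0, 0.14, 0], [0.01, 0, 0, 0.14, 0]]]' --squeeze 45

```text
clock: 9.58
position: [0.5018, 0.2886, 0.1702]
ee_rot: [-3.136, -0.176, -0.015]
force: [1.7, 1.5, -1.5]
width: 0.168
```

```bash
python3 - <<'E'
from h import *
s=observe(); print(s['position'],s['force'],s['width'],s['joints'],R.from_rotvec(s['ee_rot']).as_matrix()[:,0])
im,d,p=grab('wrist','w7.png')
E
```

```text
[0.50175411 0.28859632 0.17024425] [ 1.65749662  1.54143953 -1.46499926] 0.16785657389627864 [-0.27862152  0.47071535 -0.47218532  1.75314795  0.25850401  0.97050136
 -2.31087385] [0.99366482 0.11199147 0.00938803]
```

View pics/w7.png

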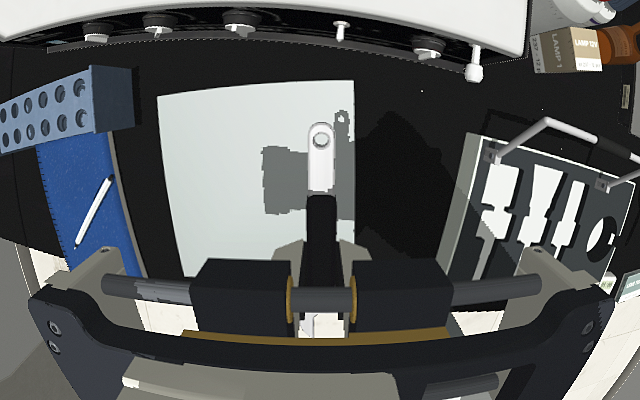

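Request:
step_arm --series '[[[0.01, 0, -0.01, 0.005, 6], [0.01, 0, -0.02, 0.01, 12], [0.01, 0, -0.03, 0.01, 18], [0.01, 0, -0.045, 0.01, 24], [0.01, -0.0, -0.06, 0.01, 30], [0.01, -0.003, -0.075, 0.01, 36], [0.01, -0.005, -0.09, 0.01, 42], [0.01, -0.007, -0.105, 0.01, 48], [0.01, -0.009, -0.12, 0.01, 54], [0.01, -0.011, -0.135, 0.01, 60], [0.01, -0.013, -0.15, 0.01, 66], [0.01, -0.013, -0.165, 0.01, 72], [0.01, -0.013, -0.18, 0.01, 78], [0.01, -0.013, -0.19, 0.01, 84], [0.01, -0.013, -0.1975, 0.01, 90], [0.01, -0.013, -0.1975, 0.01, 96]]]'

```text
clock: 10.97
position: [0.4873, 0.0875, 0.176]
ee_rot: [-1.962, -2.447, -0.004]
force: [-0.9, 1.0, -1.5]
width: 0.171
```

```bash
python3 - <<'E'
from h import *
s=observe(); t=R.from_rotvec(s['ee_rot']).as_matrix()[:,0]; print(s['position'],s['force'],s['width'],s['joints'],np.degrees(np.arctan2(t[1],t[0])))
E
```

```text
[0.48725979 0.0874605  0.17603207] [-0.87740508  0.97067524 -1.52189513] 0.17061940667757192 [ 0.39702684  0.44379147 -0.89620451  1.91308068  0.4085432   0.98008895
 -0.46617136] 102.56936730413764
```

Remaining turn to 179°: +76.4.

Request:
step_arm --series '[[[0.01, 0.0015, 0.003, 0, 7], [0.01, 0.0015, 0.003, 0, 14], [0.01, 0.0015, 0.003, 0, 21], [0.01, 0.0015, 0.003, 0, 28], [0.01, 0.0015, 0.003, 0, 35], [0.01, 0.0015, 0.003, 0, 42], [0.01, 0.0015, 0.003, 0, 49], [0.01, 0.0015, 0.003, -0.01, 56], [0.01, 0.0015, 0.003, -0.02, 63], [0.01, 0.0015, 0.003, -0.03, 70], [0.01, 0.0015, 0.003, -0.04, 76.4], [0.01, 0.0015, 0.003, -0.06, 76.4], [0.01, 0.0015, 0.003, -0.07, 76.4], [0.01, 0.0015, 0.003, -0.07, 76.4], [0.01, 0.0015, 0.003, -0.07, 76.4]]]'

```text
clock: 12.22
position: [0.4882, 0.0903, 0.1057]
ee_rot: [-0.029, -3.134, 0.002]
force: [0.5, -0.2, -1.5]
width: 0.169
```

```bash
python3 - <<'E'
from h import *
s=observe(); t=R.from_rotvec(s['ee_rot']).as_matrix()[:,0]; print(s['position'],s['force'],s['width'],s['joints'],np.degrees(np.arctan2(t[1],t[0])))
im,d,p=grab('wrist','w8.png')
im,d,p=grab('top')
c=im[180:270,200:350][:,:,::-1]; cv2.imwrite('pics/t8.png',cv2.resize(c,None,fx=5,fy=5,interpolation=cv2.INTER_CUBIC))
E
```

```text
[0.48817823 0.09034356 0.1057174 ] [ 0.49577312 -0.19160258 -1.46315008] 0.1694209079317116 [ 0.49489101  0.67833715 -1.13009045  1.96927619  0.74005437  0.99487454
  0.55502774] 178.95234007249897
```

View pics/w8.png

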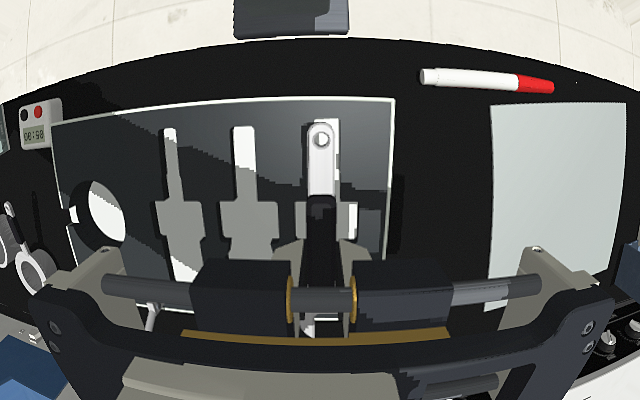

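View pics/t8.png

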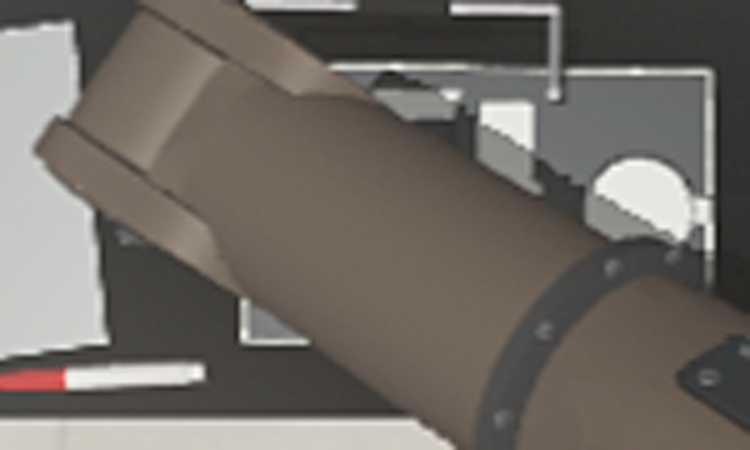

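```bash
cat >> h.py <<'E'
def L2W(x,y,c=(.4868,-.0129),yaw=-.0175):
    return np.array([c[0]+np.cos(yaw)*x-np.sin(yaw)*y,c[1]+np.sin(yaw)*x+np.cos(yaw)*y])
def save(im,p,fn,box,h,res):
    cv2.imwrite('pics/'+fn,ortho(im,p,*box,h,res)[:,:,::-1])
E
python3 - <<'E'
from h import *
im,d,p=grab('wrist')
save(im,p,'o8a.png',(.39,.50,.05,.13),.036,.0002)
save(im,p,'o8b.png',(.39,.50,.05,.13),.097,.0002)
a=cv2.imread('pics/o8a.png');b=cv2.imread('pics/o8b.png');cv2.imwrite('pics/o8.png',np.hstack([a,b]))
print(p['position'])
E
```

```text
[0.4053513  0.09154017 0.25076962]
```

View pics/o8.png

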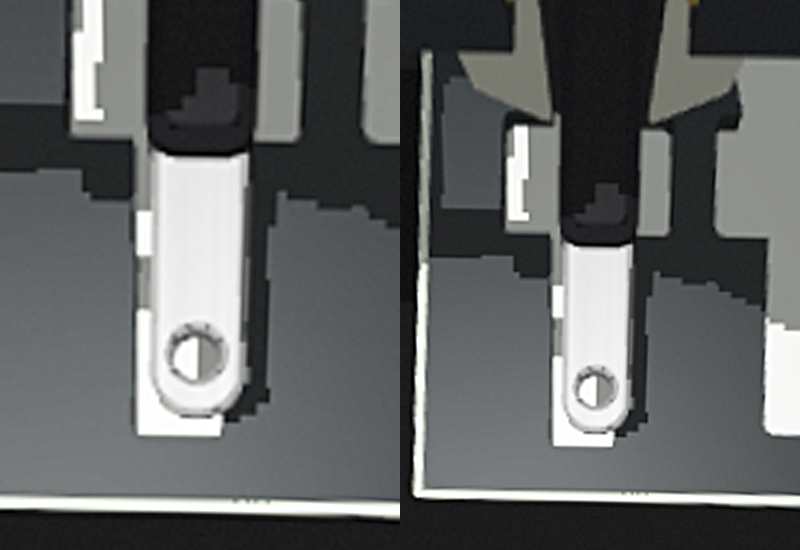

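Request:
step_arm --series '[[[0.01, 0.0012, 0.0028, -0.01, -0.7], [0.01, 0.0012, 0.0028, -0.02, -0.7], [0.01, 0.0012, 0.0028, -0.03, -0.7], [0.01, 0.0012, 0.0028, -0.04, -0.7], [0.01, 0.0012, 0.0028, -0.045, -0.7], [0.01, 0.0012, 0.0028, -0.045, -0.7], [0.01, 0.0012, 0.0028, -0.045, -0.7]]]'

```text
clock: 12.95
position: [0.4901, 0.0935, 0.0616]
ee_rot: [-0.047, -3.136, 0.002]
force: [-0.3, -0.9, -0.7]
width: 0.167
```

```bash
python3 - <<'E'
from h import *
s=observe(); t=R.from_rotvec(s['ee_rot']).as_matrix()[:,0]; print(s['position'],s['force'],s['width'],np.degrees(np.arctan2(t[1],t[0])))
im,d,p=grab('wrist','w9.png')
save(im,p,'o8a.png',(.39,.50,.05,.13),.036,.0002)
save(im,p,'o8b.png',(.39,.50,.05,.13),.052,.0002)
a=cv2.imread('pics/o8a.png');b=cv2.imread('pics/o8b.png');cv2.imwrite('pics/o9.png',np.hstack([a,b]))
print(p['position'])
E
```

```text
[0.49014193 0.09353992 0.06161463] [-0.34287015 -0.90692701 -0.68655575] 0.16666940503265967 178.2728073046412
[0.40652671 0.09536956 0.20565991]
```

View pics/o9.png

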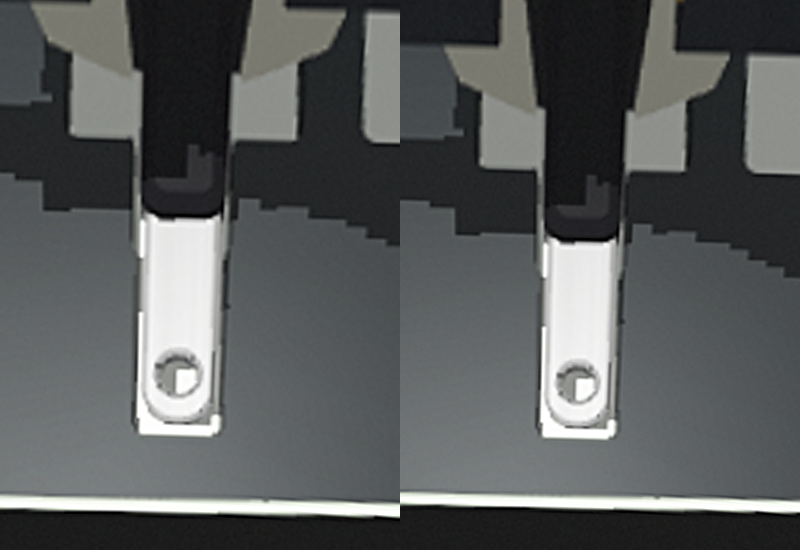

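Request:
step_arm --series '[[[0.01, -0.0005, 0.0, -0.006, 0], [0.01, -0.0005, 0.0, -0.011, 0], [0.01, -0.0005, 0.0, -0.015, 0], [0.01, -0.0005, 0.0, -0.018, 0], [0.01, -0.0005, 0.0, -0.018, 0]]]'

```text
clock: 13.42
position: [0.4902, 0.0935, 0.046]
ee_rot: [-0.047, -3.139, 0.006]
force: [-8.7, -7.3, 35.5]
width: 0.17
```

Request:
step_arm --series '[[[0.01, 0, 0.0, 0.0, 0], [0.026, 0, 0.0, 0, 0], [0.026, 0, 0.0, 0.0, 0], [0.026, 0, 0.0, 0.0, 0], [0.026, 0, 0.0, 0.01, 0], [0.026, 0, 0.0, 0.03, 0], [0.026, 0, 0.0, 0.05, 0], [0.026, 0, 0.0, 0.1, 0], [0.026, 0, 0.0, 0.14, 0], [0.026, 0, 0.0, 0.14, 0]]]'

```text
clock: 14.25
position: [0.4921, 0.0961, 0.1923]
ee_rot: [0.045, 3.137, -0.0]
force: [1.7, 1.1, -0.2]
width: 0.281
```

```bash
python3 - <<'E'
from h import *
s=observe(); print(s['position'],s['force'],s['width'])
im,d,p=grab('wrist','w10.png')
P=wcloud(d,p)
save(im,p,'o10.png',(.39,.57,.03,.15),.036,.0003)
for n,(x,y) in dict(tail=(-.055,.104),tail2=(-.068,.098),grip=(-.02,.104),grip2=(.01,.104),grip3=(-.035,.104),jawL=(.045,.125),jawR=(.045,.095),jawroot=(.028,.11),foam=(-.06,.085)).items():
    w=L2W(x,y); q=np.hypot(P[...,0]-w[0],P[...,1]-w[1])<.004; q&=(d>0); print(n,q.sum(),np.median(P[q][:,2]) if q.any() else None)
E
```

```text
[0.49209834 0.09609593 0.19233129] [ 1.657177    1.06886311 -0.22716458] 0.28117956404491673
tail 53 0.03553287413309947
tail2 55 0.03509528689555541
grip 1615 0.28307067945969183
grip2 49 0.04260117072541414
grip3 61 0.04090899041184992
jawL 42 0.03553870656769967
jawR 40 0.03566520142874538
jawroot 45 0.03548176998271657
foam 53 0.03566016074392142
```

View pics/o10.png

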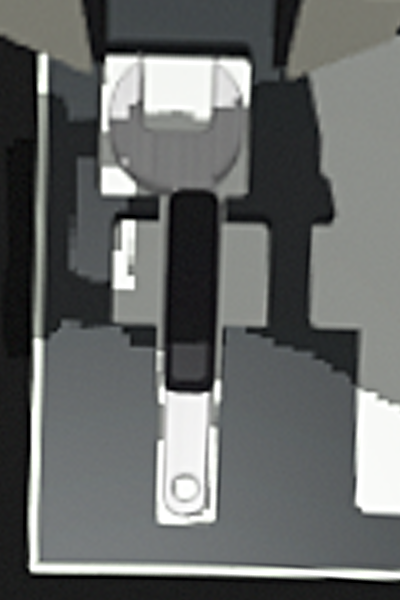

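Request:
step_arm --series '[[[0.05, -0.01, -0.0, 0.04, -7], [0.05, -0.02, -0.01, 0.07, -14], [0.05, -0.03, -0.03, 0.09, -21], [0.05, -0.04, -0.05, 0.11, -28], [0.05, -0.05, -0.07, 0.11, -35], [0.05, -0.06, -0.09, 0.11, -42], [0.05, -0.06, -0.11, 0.11, -49], [0.05, -0.06, -0.13, 0.11, -56], [0.05, -0.06, -0.15, 0.11, -63], [0.05, -0.06, -0.17, 0.11, -70], [0.05, -0.06, -0.19, 0.11, -77], [0.05, -0.06, -0.21, 0.11, -84], [0.05, -0.06, -0.23, 0.11, -91], [0.05, -0.06, -0.25, 0.11, -98], [0.05, -0.06, -0.27, 0.11, -105], [0.05, -0.06, -0.29, 0.11, -112]]]'

```text
clock: 15.63
position: [0.4316, -0.1954, 0.3007]
ee_rot: [2.635, 1.71, -0.007]
force: [-1.0, -0.1, -0.4]
width: 0.543
```

Request:
step_arm --series '[[[0.05, 0, -0.02, 0.0, -7], [0.05, 0, -0.04, 0.0, -14], [0.05, 0, -0.06, 0.0, -21], [0.05, 0, -0.08, 0.0, -28], [0.05, 0, -0.1, 0.0, -35], [0.05, 0, -0.12, 0.0, -42], [0.05, 0, -0.13, 0.0, -49], [0.05, 0, -0.13, 0.0, -54], [0.05, 0, -0.13, 0.0, -54], [0.05, 0, -0.13, 0.0, -54]]]'

```text
clock: 16.47
position: [0.4315, -0.3249, 0.3003]
ee_rot: [-3.121, -0.333, 0.008]
force: [-0.2, -0.2, 0.1]
width: 0.548
```

```bash
python3 - <<'E'
from h import *
s=observe(); t=R.from_rotvec(s['ee_rot']).as_matrix()[:,0]; print(s['position'],s['joints'],np.degrees(np.arctan2(t[1],t[0])))
im,d,p=grab('wrist','w11.png'); print(p['position'])
save(im,p,'o11.png',(.42,.62,-.5,-.22),.035,.0004)
E
```

```text
[ 0.43146649 -0.32488308  0.30025367] [ 0.99014051  0.31533189 -0.58144284  1.65013935  0.18141792  1.23610286
 -0.98776019] 12.1763757584487
[ 0.51448999 -0.30832488  0.44352503]
```

View pics/o11.png

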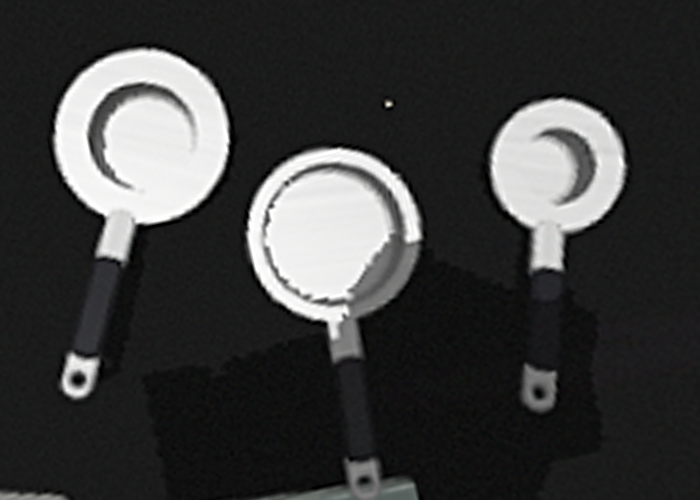

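```bash
python3 - <<'E'
from h import *
im,d,p=grab('wrist'); P=wcloud(d,p)
def at(u,v,r=.003):
    x,y=.62-.0004*v,-.22-.0004*u
    q=(np.hypot(P[...,0]-x,P[...,1]-y)<r)&(d>0); return np.round(np.median(P[q][:,2]),4),q.sum()
for n,c in dict(Ltop=(335,155),Lleft=(255,237),Lright=(414,237),Lfloor=(320,230),LhandleRoot=(345,340),Lh=(356,405),Lend=(362,470),Mtop=(142,60),Ml=(70,137),Mh=(101,307),Mend=(78,375),Stop=(560,110),Sh=(544,320)).items(): print(n,at(*c))
# circle fits using height band
for n,c,h in(('L',(335,235),(.028,.040)),('M',(142,137),(.026,.038)),('S',(558,166),(.022,.034))):
    x,y=.62-.0004*c[1],-.22-.0004*c[0]
    q=(np.hypot(P[...,0]-x,P[...,1]-y)<.042)&(d>0)&(P[...,2]>h[0])&(P[...,2]<h[1]); Q=P[q]
    pts=(Q[:,:2]*1e4).astype(np.float32); (cx,cy),r=cv2.minEnclosingCircle(pts); print(n,cx/1e4,cy/1e4,r/1e4,Q[:,2].mean(),len(Q))
E
```

```text
Ltop (np.float64(0.0336), np.int64(22))
Lleft (np.float64(0.0335), np.int64(20))
Lright (np.float64(0.0329), np.int64(19))
Lfloor (np.float64(0.0033), np.int64(14))
LhandleRoot (np.float64(0.0309), np.int64(15))
Lh (np.float64(0.3941), np.int64(87))
Lend (np.float64(0.3756), np.int64(92))
Mtop (np.float64(0.0315), np.int64(14))
Ml (np.float64(0.0318), np.int64(18))
Mh (np.float64(0.0457), np.int64(19))
Mend (np.float64(0.0492), np.int64(8))
Stop (np.float64(0.0274), np.int64(13))
Sh (np.float64(0.0412), np.int64(27))
L 0.5224728515625 -0.35562392578125 0.038346261596679684 0.03329662937505363 707
M 0.562379833984375 -0.276041748046875 0.03905089416503906 0.03162780981455588 1402
S 0.546864404296875 -0.442159130859375 0.03512906494140625 0.027867417871710647 899
```

View pics/w11.png

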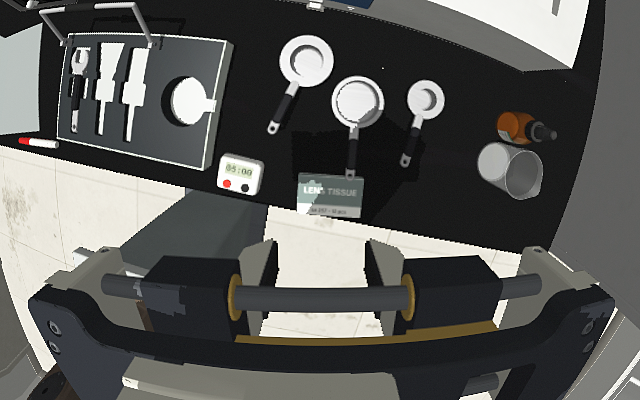

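Request:
step_arm --series '[[[0.045, 0.006, -0.01, -0.04, -1], [0.045, 0.012, -0.02, -0.08, -2], [0.045, 0.018, -0.03, -0.12, -4], [0.045, 0.0253, -0.0371, -0.155, -4.8], [0.045, 0.0253, -0.0371, -0.19, -4.8], [0.045, 0.0253, -0.0371, -0.22, -4.8], [0.045, 0.0253, -0.0371, -0.24, -4.8], [0.045, 0.0253, -0.0371, -0.255, -4.8], [0.045, 0.0253, -0.0371, -0.262, -4.8], [0.045, 0.0253, -0.0371, -0.264, -4.8], [0.045, 0.0253, -0.0371, -0.264, -4.8]]]'

```text
clock: 17.48
position: [0.4572, -0.3616, 0.0367]
ee_rot: [-3.132, -0.205, 0.007]
force: [-0.7, 0.4, 0.9]
width: 0.491
```

```bash
python3 - <<'E'
from h import *
s=observe(); t=R.from_rotvec(s['ee_rot']).as_matrix()[:,0]; print(s['position'],s['force'],np.degrees(np.arctan2(t[1],t[0])))
im,d,p=grab('wrist','w12.png')
E
```

```text
[ 0.45716528 -0.36160572  0.03673683] [-0.66895317  0.37794483  0.86836774] 7.479869519523514
```

View pics/w12.png

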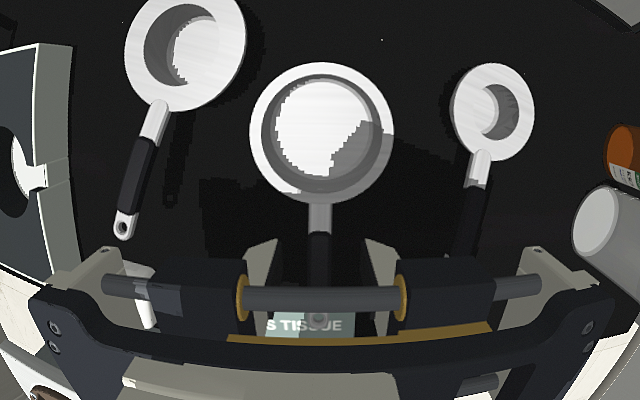

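Request:
step_arm --series '[[[0.03, 0, 0, 0, 0], [0.005, 0, 0, 0, 0], [0.005, 0, 0, 0, 0], [0.005, 0, 0, 0, 0], [0.005, 0, 0, 0, 0], [0.005, 0, 0, 0, 0], [0.005, 0, 0, 0.005, 0], [0.005, 0, 0, 0.015, 0], [0.005, 0, 0, 0.03, 0], [0.005, 0, 0, 0.05, 0], [0.005, 0, 0, 0.075, 0], [0.005, 0, 0, 0.1, 0], [0.005, 0, 0, 0.12, 0], [0.005, 0, 0, 0.12, 0], [0.005, 0, 0, 0.12, 0]]]' --squeeze 58

```text
clock: 18.78
position: [0.458, -0.3622, 0.1589]
ee_rot: [-3.135, -0.204, 0.002]
force: [-0.3, -1.1, -2.3]
width: 0.122
```

```bash
cat >> h.py <<'E'
def yaw():
    s=observe(); t=R.from_rotvec(s['ee_rot']).as_matrix()[:,0]; return np.degrees(np.arctan2(t[1],t[0]))
E
python3 - <<'E'
from h import *
s=observe(); print(s['position'],s['force'],s['width'],yaw(),s['joints'])
im,d,p=grab('wrist','w13.png'); P=wcloud(d,p)
s=s['position']
q=(d>0)&(P[...,2]>.13)&(P[...,2]<.2)&(np.hypot(P[...,0]-s[0]-.07,P[...,1]-s[1]-.01)<.04)
Q=P[q]; A=np.c_[Q[:,:2]-s[:2],np.ones(len(Q))]; c=np.linalg.lstsq(A,Q[:,2],rcond=None)[0]; print(len(Q),c,Q[:,2].min(),Q[:,2].max())
E
```

```text
[ 0.45801418 -0.36223012  0.15892049] [-0.3466065  -1.1477731  -2.26386149] 0.12173322527996538 7.452292622302217 [ 0.93865515  0.50451809 -0.5134661   1.74119749  0.29198284  0.97373507
 -1.12837174]
7399 [0.03331221 0.00160948 0.1476291 ] 0.13000019038663949 0.15643047656756215
```

View pics/w13.png

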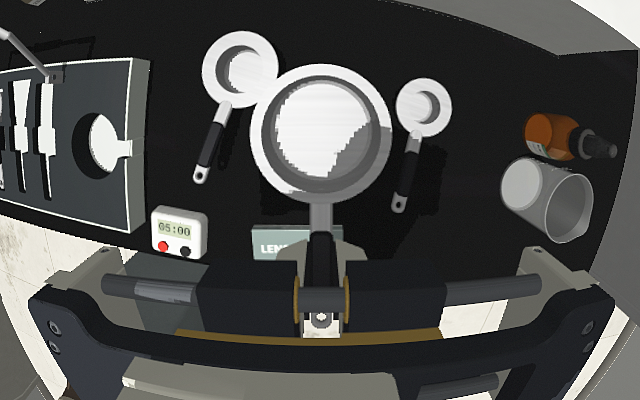

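Request:
step_arm --series '[[[0.005, 0.002, 0.015, 0, 6], [0.005, 0.004, 0.03, 0, 12], [0.005, 0.006, 0.045, 0, 18], [0.005, 0.008, 0.06, 0, 24], [0.005, 0.01, 0.075, 0, 30], [0.005, 0.012, 0.09, 0, 36], [0.005, 0.014, 0.105, 0, 42], [0.005, 0.016, 0.12, 0, 48], [0.005, 0.018, 0.135, 0, 54], [0.005, 0.02, 0.15, 0, 60], [0.005, 0.022, 0.16, 0, 66], [0.005, 0.024, 0.168, 0, 72], [0.005, 0.025, 0.174, 0, 78], [0.005, 0.025, 0.174, 0, 81.5], [0.005, 0.025, 0.174, -0.02, 81.5], [0.005, 0.025, 0.174, -0.03, 81.5], [0.005, 0.025, 0.174, -0.03, 81.5], [0.005, 0.025, 0.174, -0.03, 81.5]]]'

```text
clock: 20.33
position: [0.4813, -0.1877, 0.1266]
ee_rot: [-2.241, -2.2, 0.007]
force: [0.6, -0.0, -1.1]
width: 0.121
```

```bash
python3 - <<'E'
from h import *
s=observe(); print(s['position'],s['force'],s['width'],yaw(),s['joints'])
im,d,p=grab('wrist','w14.png'); print(p['position']); h=s['position'][2]-.003
save(im,p,'o14a.png',(.42,.55,-.19,-.06),.036,.0003)
save(im,p,'o14b.png',(.42,.55,-.19,-.06),h,.0003)
a=cv2.imread('pics/o14a.png');b=cv2.imread('pics/o14b.png');cv2.imwrite('pics/o14.png',np.hstack([a[:400],b[:400]])[:, :800])
E
```

```text
[ 0.48126496 -0.18769146  0.12660979] [ 5.78523837e-01 -8.22424632e-04 -1.10281056e+00] 0.1207697250069904 88.94568311941546 [ 0.90139398  0.55036709 -0.87827141  1.91574583  0.52984293  0.92895448
 -0.25501359]
[ 0.48335148 -0.10402309  0.27003886]
```

View pics/w14.png

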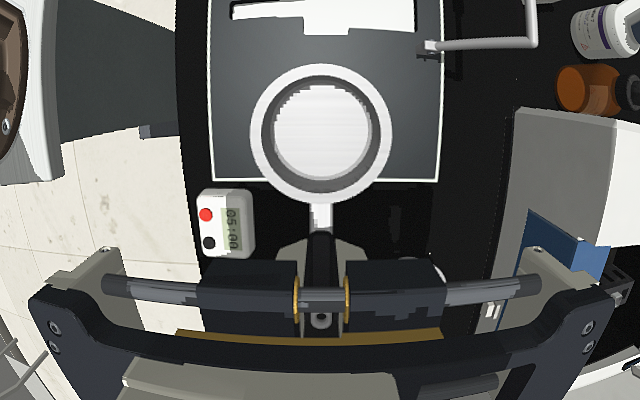

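View pics/o14.png

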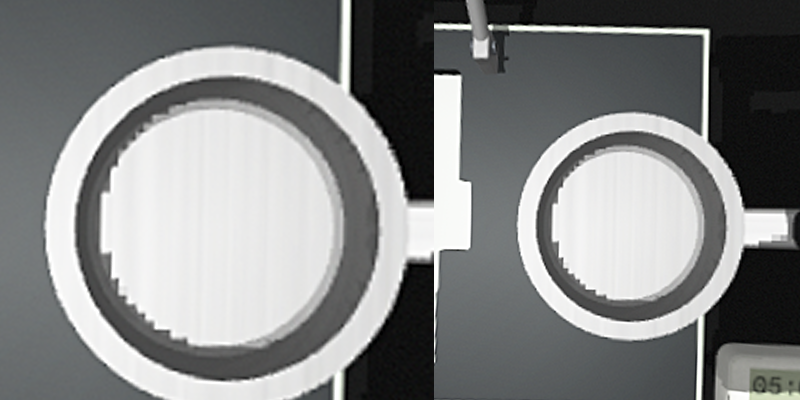

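Request:
step_arm --series '[[[0.005, 0, -0.03, 0.02, 0], [0.005, 0, -0.06, 0.04, 0], [0.005, 0, -0.08, 0.06, 0], [0.005, 0, -0.08, 0.06, 0], [0.005, 0, -0.08, 0.06, 0]]]'

```text
clock: 20.8
position: [0.4825, -0.2692, 0.1888]
ee_rot: [2.244, 2.196, -0.005]
force: [0.0, 0.8, -1.4]
width: 0.123
```

```bash
python3 - <<'E'
from h import *
s=observe(); print(s['position'],yaw())
im,d,p=grab('wrist','w15.png'); print(p['position'])
save(im,p,'o15.png',(.38,.59,-.18,-.05),.036,.0003)
E
```

```text
[ 0.48252606 -0.26920973  0.18876756] 88.7567917366153
[ 0.48432872 -0.18528021  0.33206714]
```

View pics/w15.png

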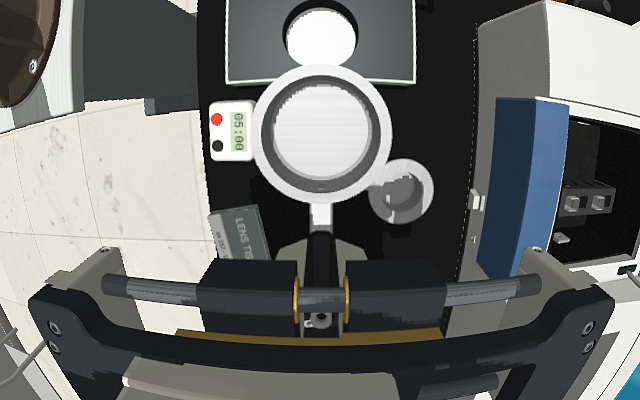

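View pics/o15.png

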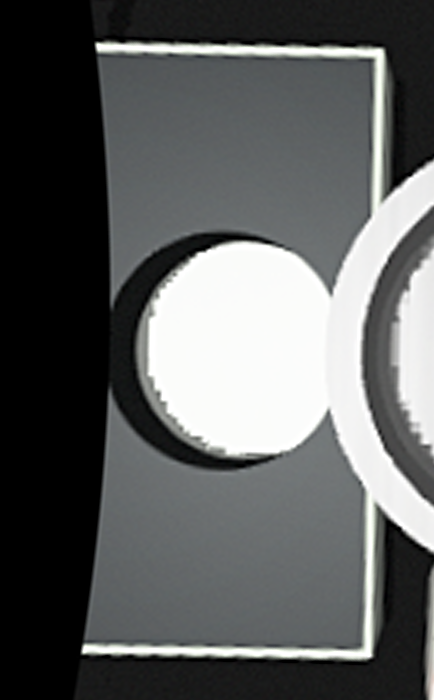

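```bash
python3 - <<'E'
from h import *
from scipy.optimize import least_squares
a=cv2.imread('pics/o15.png',0)
pts=[]
for u in list(range(120,300,4)):
    col=a[:,u].astype(int)
    # from top: go down from v=150 until value <40 or >150
    for rng in (range(150,351),range(560,351,-1)):
        for v in rng:
            if col[v]<40 or col[v]>160: pts.append((u,v)); break
pts=np.array(pts,float)
f=lambda q:np.hypot(pts[:,0]-q[0],pts[:,1]-q[1])-120
r=least_squares(f,[225,351],loss='soft_l1',f_scale=2); print(r.x,np.abs(f(r.x)).mean(), .59-.0003*r.x[1],-.05-.0003*r.x[0])
E
```

```text
[224.80961228 350.09572312] 1.8630653995301751 0.48497128306443227 -0.11744288368523952
```

Request:
step_arm --series '[[[0.005, 0.0016, 0.03, -0.02, 0], [0.005, 0.0016, 0.06, -0.04, 0], [0.005, 0.0016, 0.08, -0.07, 0], [0.005, 0.0016, 0.083, -0.09, 0], [0.005, 0.0016, 0.083, -0.1, 0], [0.005, 0.0016, 0.083, -0.104, 0], [0.005, 0.0016, 0.083, -0.104, 0], [0.005, 0.0016, 0.083, -0.104, 0]]]'

```text
clock: 21.52
position: [0.4842, -0.1852, 0.0845]
ee_rot: [2.243, 2.198, -0.005]
force: [0.3, -0.3, -2.6]
width: 0.121
```

```bash
cat >> h.py <<'E'
def circ(im,p,h,c,rad,lo=None):
    """bright disc outer edge fit by radial search on ortho at plane h; returns centre, radius"""
    from scipy.optimize import least_squares
    res=.0003;B=(c[0]-rad-.02,c[0]+rad+.02,c[1]-rad-.02,c[1]+rad+.02)
    g=cv2.GaussianBlur(cv2.cvtColor(ortho(im,p,*B,h,res),cv2.COLOR_RGB2GRAY),(3,3),0).astype(float)
    pts=[]
    for t in np.linspace(0,2*np.pi,120,endpoint=False):
        rr=np.arange(rad-.008,rad+.008,.0002)
        x=c[0]+rr*np.cos(t);y=c[1]+rr*np.sin(t)
        v=cv2.remap(g.astype(np.float32),((B[3]-y)/res).astype(np.float32)[None],((B[1]-x)/res).astype(np.float32)[None],cv2.INTER_LINEAR)[0]
        k=np.argmin(np.convolve(v,np.r_[np.ones(5),-np.ones(5)],'valid')) ; k2=np.argmin(np.gradient(cv2.GaussianBlur(v[None],(9,1),0)[0]))
        pts.append((x[k2],y[k2]))
    pts=np.array(pts)
    f=lambda q:np.hypot(pts[:,0]-q[0],pts[:,1]-q[1])-q[2]
    r=least_squares(f,[c[0],c[1],rad],loss='soft_l1',f_scale=.0007)
    return r.x,np.median(abs(f(r.x)))
E
python3 - <<'E'
from h import *
s=observe(); print(s['position'],yaw(),s['width'])
im,d,p=grab('wrist','w16.png')
print(circ(im,p,s['position'][2]-.003,(.485,-.1174),.033))
E
```

```text
[ 0.48416003 -0.18522227  0.08452482] 88.83791854455947 0.12082475938988138
(array([ 0.48527303, -0.11671025,  0.03421426]), np.float64(9.839242361954839e-05))
```

View pics/w16.png

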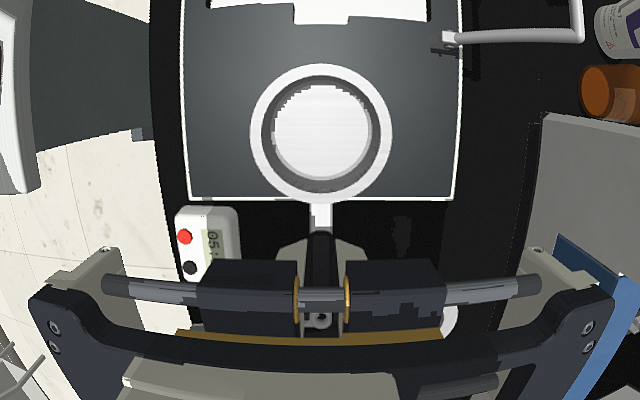

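Request:
step_arm --series '[[[0.005, 0, -0.0006, -0.008, 0], [0.005, 0, -0.0006, -0.016, 0], [0.005, 0, -0.0006, -0.022, 0], [0.005, 0, -0.0006, -0.028, 0], [0.005, 0, -0.0006, -0.033, 0], [0.005, 0, -0.0006, -0.038, 0], [0.005, 0, -0.0006, -0.041, 0], [0.005, 0, -0.0006, -0.041, 0]]]'

```text
clock: 22.23
position: [0.484, -0.1858, 0.0431]
ee_rot: [2.243, 2.198, -0.005]
force: [-0.3, -0.0, -1.8]
width: 0.122
```

Request:
step_arm --series '[[[0.005, 0, 0, -0.002, 0], [0.005, 0, 0, -0.004, 0], [0.005, 0, 0, -0.004, 0]]]'

```text
clock: 22.48
position: [0.4847, -0.187, 0.0399]
ee_rot: [2.243, 2.195, -0.006]
force: [-3.1, -3.7, 12.1]
width: 0.119
```

```bash
python3 - <<'E'
from h import *
s=observe(); print(s['position'],yaw(),s['width'])
im,d,p=grab('wrist','w17.png'); P=wcloud(d,p)
for a in range(0,360,45):
    w=np.array([.485,-.117])+.0311*np.array([np.cos(np.radians(a)),np.sin(np.radians(a))])
    q=(np.hypot(P[...,0]-w[0],P[...,1]-w[1])<.002)&(d>0); print(a,q.sum(),np.median(P[q][:,2]) if q.any() else 0)
E
```

```text
[ 0.48465412 -0.18698493  0.03990821] 88.78059220333334 0.1193620113025943
0 85 0.037847528155221966
45 58 0.039349022568690536
90 61 0.03986441833582455
135 54 0.03959291545780709
180 51 0.038786765593969874
225 81 0.037533622511149584
270 122 0.03244449454109363
315 117 0.031436109940920554
```

View pics/w17.png

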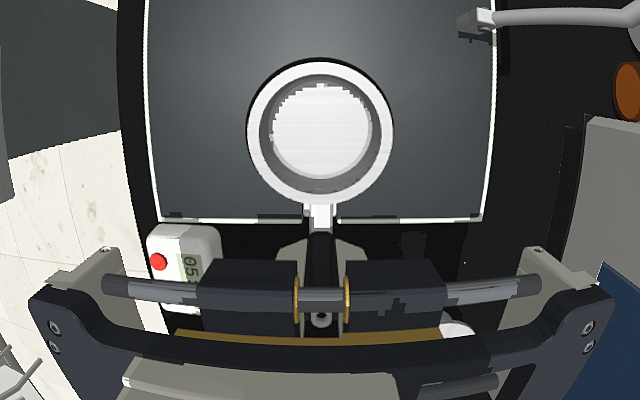

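Request:
step_arm --series '[[[0.03, 0, 0, 0.001, 0], [0.03, 0, 0, 0.001, 0], [0.03, 0, 0, 0.001, 0], [0.03, 0, 0, 0.02, 0], [0.03, 0, 0, 0.05, 0], [0.03, 0, -0.01, 0.09, 0], [0.03, 0, -0.03, 0.13, 0], [0.03, 0, -0.03, 0.16, 0], [0.03, 0, -0.03, 0.16, 0]]]'

```text
clock: 23.28
position: [0.4878, -0.2181, 0.2061]
ee_rot: [2.239, 2.188, 0.0]
force: [1.7, 0.5, 0.7]
width: 0.331
```

```bash
python3 - <<'E'
from h import *
s=observe(); print(s['position'],yaw(),s['width'])
im,d,p=grab('wrist','w18.png'); P=wcloud(d,p)
c,e=circ(im,p,.038,(.485,-.1174),.033); print(c,e)
for a in range(0,360,45):
    w=c[:2]+.031*np.array([np.cos(np.radians(a)),np.sin(np.radians(a))])
    q=(np.hypot(P[...,0]-w[0],P[...,1]-w[1])<.002)&(d>0); print(a,q.sum(),np.median(P[q][:,2]) if q.any() else 0)
save(im,p,'o18.png',(.40,.56,-.25,-.05),.038,.0003)
im,d,p=grab('top')
c=im[170:270,330:500][:,:,::-1]; cv2.imwrite('pics/t18.png',cv2.resize(c,None,fx=4.5,fy=4.5,interpolation=cv2.INTER_CUBIC))
E
```

```text
[ 0.48779744 -0.21808639  0.20606037] 88.67897038414092 0.3312808999845816
[ 0.48542621 -0.11710201  0.0344081 ] 0.00011230712389000141
0 17 0.03762381310953722
45 12 0.037270492437477515
90 12 0.03752032515783296
135 16 0.03722205923499508
180 12 0.037236493632836626
225 14 0.037844958318470345
270 16 0.037351452051869016
315 15 0.03793244989823924
```

View pics/o18.png

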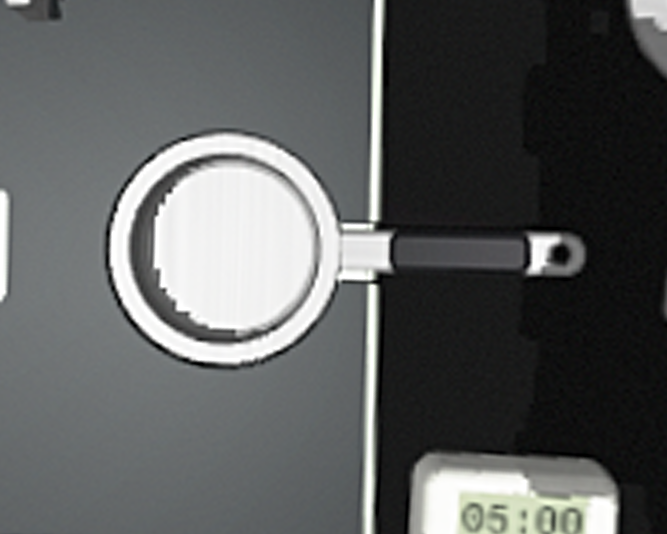

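View pics/t18.png

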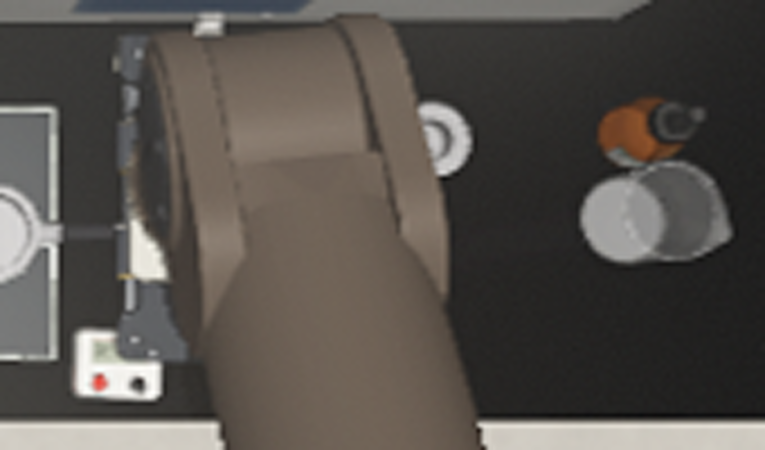

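Request:
step_arm --series '[[[0.05, -0.005, -0.003, 0.01, -7], [0.05, -0.01, -0.006, 0.02, -14], [0.05, -0.015, -0.009, 0.034, -21], [0.05, -0.02, -0.012, 0.034, -28], [0.05, -0.025, -0.015, 0.034, -35], [0.05, -0.03, -0.018, 0.034, -42], [0.05, -0.035, -0.021, 0.034, -49], [0.05, -0.04, -0.024, 0.034, -56], [0.05, -0.045, -0.028, 0.034, -63], [0.05, -0.05, -0.032, 0.034, -70], [0.05, -0.055, -0.036, 0.034, -77], [0.05, -0.058, -0.042, 0.034, -84], [0.05, -0.058, -0.042, 0.034, -91], [0.05, -0.058, -0.042, 0.034, -98], [0.05, -0.058, -0.042, 0.034, -102.3], [0.05, -0.058, -0.042, 0.034, -102.3], [0.05, -0.058, -0.042, 0.034, -102.3]]]'

```text
clock: 24.8
position: [0.4267, -0.2587, 0.2341]
ee_rot: [3.119, -0.366, -0.013]
force: [0.8, -1.1, 0.5]
width: 0.54
```

```bash
python3 - <<'E'
from h import *
s=observe(); print(s['position'],yaw(),s['width'],s['joints'])
im,d,p=grab('wrist','w19.png'); print(p['position'])
print(circ(im,p,.032,(.5652,-.2768),.035))
save(im,p,'o19.png',(.42,.62,-.5,-.22),.040,.0004)
E
```

```text
[ 0.42672727 -0.25872145  0.23408216] -13.371472865061904 0.5395696334545063 [ 0.88457924  0.29846363 -0.56083193  1.84161877  0.18318463  1.06037454
 -1.55178574]
[ 0.50983562 -0.27910641  0.37701862]
(array([ 0.56594056, -0.27636772,  0.03516535]), np.float64(0.00013012224415080362))
```

View pics/o19.png

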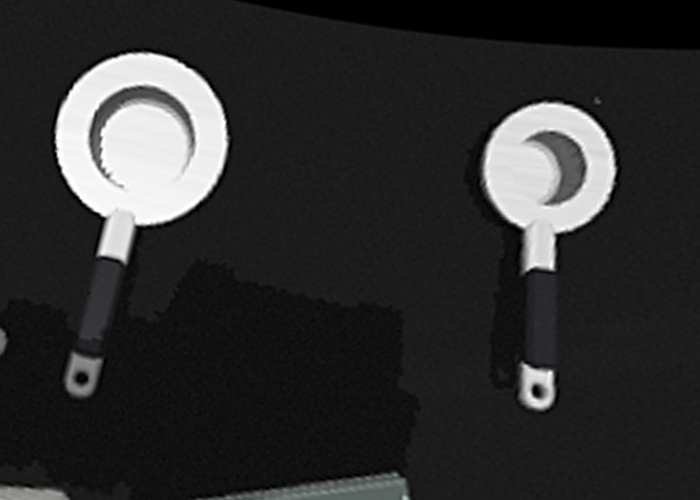

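Request:
step_arm --series '[[[0.045, 0.02, 0, -0.03, -0.3], [0.045, 0.04, 0, -0.06, -0.3], [0.045, 0.06, -0.002, -0.09, -0.3], [0.045, 0.0703, -0.0022, -0.12, -0.3], [0.045, 0.0703, -0.0022, -0.15, -0.3], [0.045, 0.0703, -0.0022, -0.17, -0.3], [0.045, 0.0703, -0.0022, -0.185, -0.3], [0.045, 0.0703, -0.0022, -0.192, -0.3], [0.045, 0.0703, -0.0022, -0.193, -0.3], [0.045, 0.0703, -0.0022, -0.193, -0.3]]]'

```text
clock: 25.68
position: [0.4972, -0.2608, 0.0413]
ee_rot: [3.119, -0.372, -0.013]
force: [0.0, 0.7, 1.0]
width: 0.489
```

```bash
python3 - <<'E'
from h import *
s=observe(); print(s['position'],s['force'],yaw())
im,d,p=grab('wrist','w20.png')
E
```

```text
[ 0.49720614 -0.26083839  0.04133519] [0.04824566 0.65307816 1.01964707] -13.590766772805058
```

View pics/w20.png

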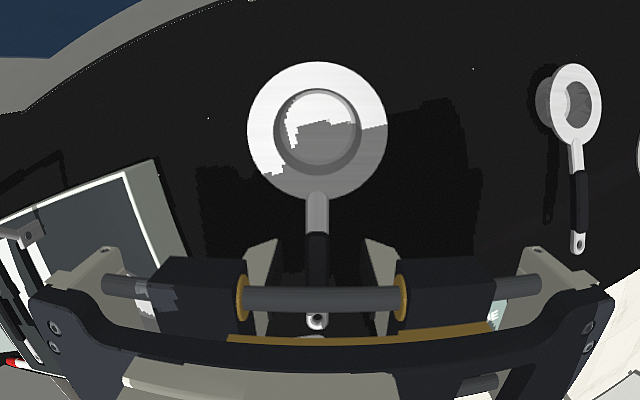

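Request:
step_arm --series '[[[0.03, 0, 0, 0, 0], [0.005, 0, 0, 0, 0], [0.005, 0, 0, 0, 0], [0.005, 0, 0, 0, 0], [0.005, 0, 0, 0, 0], [0.005, 0, 0, 0, 0], [0.005, 0, 0, 0.005, 0], [0.005, 0, 0, 0.015, 0], [0.005, 0, 0, 0.03, 0], [0.005, 0, 0, 0.05, 0], [0.005, 0, 0, 0.075, 0], [0.005, 0, 0, 0.1, 0], [0.005, 0, 0, 0.12, 0], [0.005, 0, 0, 0.12, 0], [0.005, 0, 0, 0.12, 0]]]'

```text
clock: 26.98
position: [0.4983, -0.2613, 0.1636]
ee_rot: [3.117, -0.372, -0.007]
force: [0.2, -0.3, -2.0]
width: 0.12
```

```bash
python3 - <<'E'
from h import *
s=observe(); print(s['position'],s['force'],s['width'],yaw())
im,d,p=grab('wrist','w21.png'); P=wcloud(d,p)
t=s['position']; a=np.radians(yaw()); g=t[:2]+.0715*np.array([np.cos(a),np.sin(a)])
c,e=circ(im,p,t[2]-.009,g,.035); print(c,e,c[:2]-t[:2])
for k in range(0,360,45):
    w=c[:2]+.029*np.array([np.cos(np.radians(k)),np.sin(np.radians(k))])
    q=(np.hypot(P[...,0]-w[0],P[...,1]-w[1])<.002)&(d>0); print(k,q.sum(),np.median(P[q][:,2])-t[2] if q.any() else 0)
E
```

```text
[ 0.49826265 -0.26129793  0.16358475] [ 0.21795855 -0.33284303 -1.99109856] 0.11997930986698088 -13.61726021732114
[ 0.56622341 -0.27798382  0.034581  ] 6.378839237827436e-05 [ 0.06796076 -0.0166859 ]
0 51 -0.011468202271041783
45 53 -0.011300627052313772
90 46 -0.011216510481600744
135 45 -0.011033337885838213
180 46 -0.010834929536739313
225 45 -0.010836792295218917
270 48 -0.010809960260883988
315 52 -0.011319341156157736
```

Request:
step_arm --series '[[[0.005, -0.007, 0.01, 0, 5], [0.005, -0.014, 0.02, 0, 10], [0.005, -0.021, 0.03, 0, 15], [0.005, -0.028, 0.041, 0, 20], [0.005, -0.035, 0.052, 0, 25], [0.005, -0.042, 0.062, 0, 30], [0.005, -0.049, 0.072, 0, 35], [0.005, -0.056, 0.083, 0, 40], [0.005, -0.063, 0.093, 0, 45], [0.005, -0.0697, 0.1033, 0, 49.6], [0.005, -0.0697, 0.1033, -0.02, 49.6], [0.005, -0.0697, 0.1033, -0.04, 49.6], [0.005, -0.0697, 0.1033, -0.055, 49.6], [0.005, -0.0697, 0.1033, -0.063, 49.6], [0.005, -0.0697, 0.1033, -0.063, 49.6], [0.005, -0.0697, 0.1033, -0.063, 49.6]]]'

```text
clock: 28.37
position: [0.4273, -0.1575, 0.0989]
ee_rot: [2.985, 0.97, -0.01]
force: [-0.2, 0.3, -0.9]
width: 0.119
```

```bash
python3 - <<'E'
from h import *
s=observe(); print(s['position'],s['force'],s['width'],yaw(),s['joints'])
im,d,p=grab('wrist','w22.png'); P=wcloud(d,p)
t=s['position']; a=np.radians(yaw()-.2); g=t[:2]+.07*np.array([np.cos(a),np.sin(a)])
c,e=circ(im,p,t[2]-.011,g,.035); print(c,e,c[:2]-[.4854,-.1171])
E
```

```text
[ 0.42729863 -0.15749845  0.09890746] [-0.17028032  0.27572254 -0.91575132] 0.11891879492042774 36.00659436110626 [ 0.80115781  0.45791888 -0.733526    2.08904664  0.45241101  0.75942336
 -1.16148265]
[ 0.4830469  -0.11697477  0.03506941] 0.00010737855667946467 [-0.0023531   0.00012523]
```

View pics/w22.png

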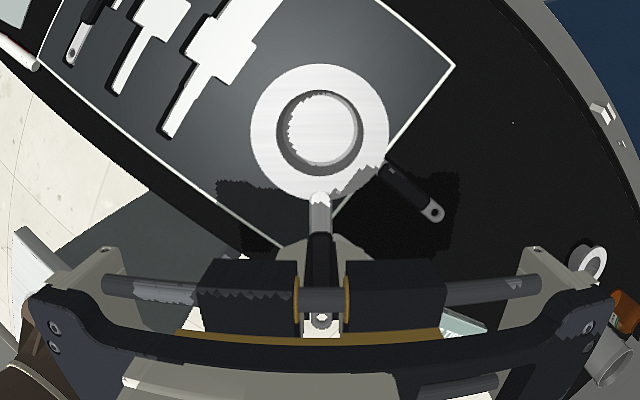

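Request:
step_arm --series '[[[0.005, 0.002, 0, -0.004, 0], [0.005, 0.0022, 0, -0.012, 0], [0.005, 0.0022, 0, -0.02, 0], [0.005, 0.0022, 0, -0.028, 0], [0.005, 0.0022, 0, -0.035, 0], [0.005, 0.0022, 0, -0.04, 0], [0.005, 0.0022, 0, -0.044, 0], [0.005, 0.0022, 0, -0.046, 0], [0.005, 0.0022, 0, -0.046, 0]]]'

```text
clock: 29.17
position: [0.4299, -0.1575, 0.0531]
ee_rot: [2.985, 0.97, -0.009]
force: [-0.1, 0.6, 0.0]
width: 0.118
```

```bash
python3 - <<'E'
from h import *
s=observe(); print(s['position'],s['force'],s['width'],yaw())
im,d,p=grab('wrist','w23.png'); P=wcloud(d,p)
c,e=circ(im,p,.042,(.4854,-.1171),.035); print(c,e)
for k in range(0,360,45):
    w=c[:2]+.029*np.array([np.cos(np.radians(k)),np.sin(np.radians(k))])
    q=(np.hypot(P[...,0]-w[0],P[...,1]-w[1])<.002)&(d>0); print(k,q.sum(),np.median(P[q][:,2]) if q.any() else 0)
E
```

```text
[ 0.4298851  -0.15750874  0.05307117] [-0.07211023  0.5973565   0.01156653] 0.11815488781067669 36.01053187567816
[ 0.48569435 -0.11677315  0.03498612] 7.199429510263561e-05
0 50 0.04190392555335523
45 50 0.041643026195415295
90 51 0.0417673787847391
135 50 0.04191796325489629
180 45 0.042010217507279374
225 48 0.04222003735977413
270 48 0.04213017352804453
315 48 0.04201932037599253
```

View pics/w23.png

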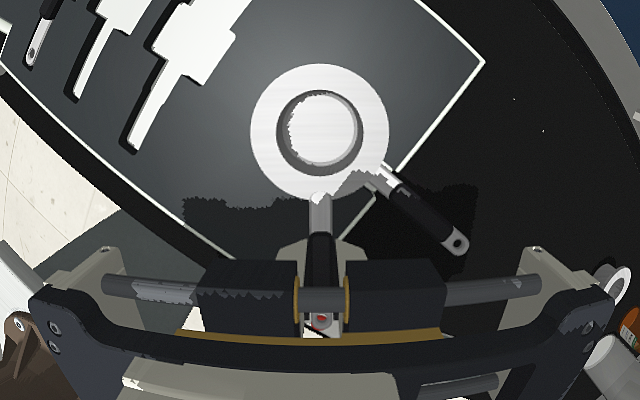

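Request:
step_arm --series '[[[0.005, 0, 0, -0.001, 0], [0.026, 0, 0, -0.0005, 0], [0.026, 0, 0, -0.0005, 0], [0.026, 0, 0, -0.0005, 0], [0.026, 0, 0, 0.02, 0], [0.026, 0, 0, 0.05, 0], [0.026, 0, 0, 0.09, 0], [0.026, 0, 0, 0.13, 0], [0.026, 0, 0, 0.15, 0], [0.026, 0, 0, 0.15, 0]]]'

```text
clock: 30.05
position: [0.4327, -0.1578, 0.2081]
ee_rot: [2.98, 0.968, 0.0]
force: [0.1, -0.4, 0.1]
width: 0.283
```

```bash
python3 - <<'E'
from h import *
s=observe(); print(s['position'],s['force'],s['width'],yaw())
im,d,p=grab('wrist','w24.png'); P=wcloud(d,p)
c,e=circ(im,p,.042,(.4854,-.1171),.035); print(c,e)
for k in range(0,360,45):
    w=c[:2]+.029*np.array([np.cos(np.radians(k)),np.sin(np.radians(k))])
    q=(np.hypot(P[...,0]-w[0],P[...,1]-w[1])<.002)&(d>0); print(k,q.sum(),np.median(P[q][:,2]) if q.any() else 0)
save(im,p,'o24.png',(.38,.56,-.25,-.05),.042,.0003)
E
```

```text
[ 0.43271836 -0.15779647  0.20805202] [ 0.05485001 -0.38300956  0.07211482] 0.2826038766976927 35.99582683404444
[ 0.48590139 -0.11708015  0.03496455] 0.0001387151547539399
0 13 0.04176703123877279
45 13 0.041483574078008345
90 13 0.041401756152038005
135 11 0.04243071241842822
180 12 0.041297848472447135
225 13 0.041622086038026196
270 12 0.041401807575904365
315 10 0.04176401228190066
```

View pics/o24.png

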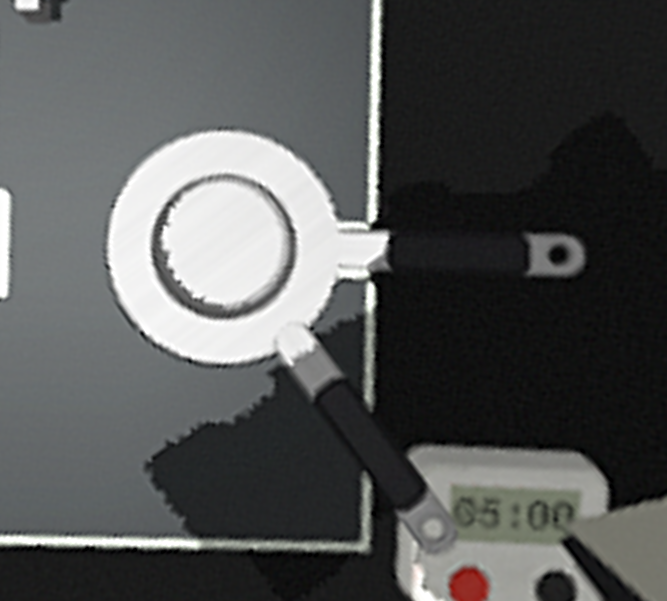

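Request:
step_arm --series '[[[0.05, 0, -0.02, 0.02, -4], [0.05, 0, -0.05, 0.04, -8], [0.05, 0, -0.08, 0.04, -12], [0.05, -0.002, -0.11, 0.04, -16], [0.05, -0.004, -0.14, 0.04, -20], [0.05, -0.006, -0.17, 0.04, -24], [0.05, -0.008, -0.2, 0.04, -28], [0.05, -0.01, -0.23, 0.04, -32], [0.05, -0.012, -0.25, 0.04, -36], [0.05, -0.012, -0.262, 0.04, -40], [0.05, -0.012, -0.262, 0.04, -40], [0.05, -0.012, -0.262, 0.04, -40]]]'

```text
clock: 31.1
position: [0.4191, -0.4196, 0.2445]
ee_rot: [3.135, -0.108, -0.009]
force: [0.1, 0.3, -0.1]
width: 0.544
```

```bash
python3 - <<'E'
from h import *
s=observe(); print(s['position'],yaw(),s['width'],s['joints'])
im,d,p=grab('wrist','w25.png'); print(p['position'])
print(circ(im,p,.028,(.553,-.441),.027))
save(im,p,'o25.png',(.42,.60,-.5,-.38),.039,.0003)
E
```

```text
[ 0.41906283 -0.41963751  0.24446835] -3.963835523384968 0.5444272591434571 [ 1.08973888  0.44519453 -0.57010836  1.61150291  0.26343142  1.16403875
 -1.18178843]
[ 0.50393793 -0.42574461  0.38756194]
(array([ 0.55447686, -0.44518164,  0.02729409]), np.float64(0.00011237627262023105))
```

View pics/o25.png

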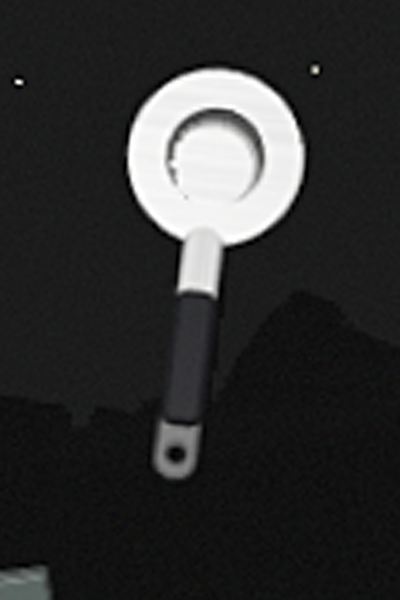

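Request:
step_arm --series '[[[0.045, 0.02, -0.005, -0.03, -1], [0.045, 0.04, -0.01, -0.06, -2], [0.045, 0.06, -0.015, -0.09, -3.6], [0.045, 0.0735, -0.0177, -0.12, -3.6], [0.045, 0.0735, -0.0177, -0.15, -3.6], [0.045, 0.0735, -0.0177, -0.175, -3.6], [0.045, 0.0735, -0.0177, -0.195, -3.6], [0.045, 0.0735, -0.0177, -0.204, -3.6], [0.045, 0.0735, -0.0177, -0.2075, -3.6], [0.045, 0.0735, -0.0177, -0.2075, -3.6]]]'

```text
clock: 31.98
position: [0.4933, -0.4355, 0.0373]
ee_rot: [3.132, -0.201, -0.009]
force: [-0.3, -0.5, 0.2]
width: 0.488
```

```bash
python3 - <<'E'
from h import *
s=observe(); print(s['position'],s['force'],yaw())
im,d,p=grab('wrist','w26.png')
E
```

```text
[ 0.49325568 -0.43548643  0.03730163] [-0.29504656 -0.47376398  0.21322517] -7.360454504815688
```

View pics/w26.png

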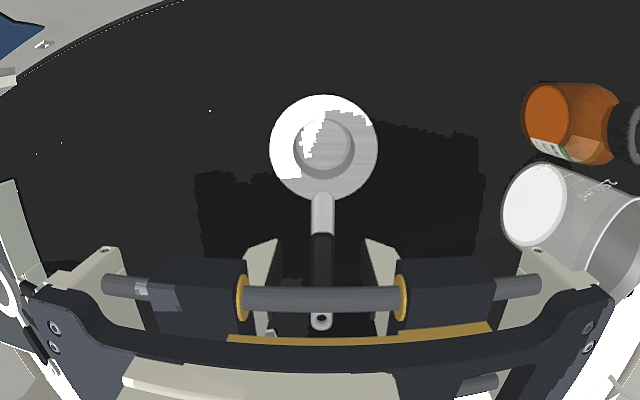

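Request:
step_arm --series '[[[0.03, 0, 0, 0, 0], [0.005, 0, 0, 0, 0], [0.005, 0, 0, 0, 0], [0.005, 0, 0, 0, 0], [0.005, 0, 0, 0, 0], [0.005, 0, 0, 0, 0], [0.005, 0, 0, 0.005, 0], [0.005, 0, 0, 0.015, 0], [0.005, 0, 0, 0.03, 0], [0.005, 0, 0, 0.05, 0], [0.005, 0, 0, 0.075, 0], [0.005, 0, 0, 0.1, 0], [0.005, 0, 0, 0.13, 0], [0.005, 0, 0, 0.13, 0], [0.005, 0, 0, 0.13, 0]]]'

```text
clock: 33.28
position: [0.4948, -0.4366, 0.1712]
ee_rot: [3.128, -0.202, -0.001]
force: [-0.7, -0.2, -1.3]
width: 0.121
```

```bash
python3 - <<'E'
from h import *
s=observe(); print(s['position'],s['force'],s['width'],yaw())
im,d,p=grab('wrist','w27.png'); P=wcloud(d,p)
t=s['position']; a=np.radians(yaw()); g=t[:2]+.063*np.array([np.cos(a),np.sin(a)])
c,e=circ(im,p,t[2]-.0095,g,.027); print(c,e,c[:2]-t[:2])
for k in range(0,360,45):
    w=c[:2]+.0215*np.array([np.cos(np.radians(k)),np.sin(np.radians(k))])
    q=(np.hypot(P[...,0]-w[0],P[...,1]-w[1])<.002)&(d>0); print(k,q.sum(),np.median(P[q][:,2])-t[2] if q.any() else 0)
E
```

```text
[ 0.49484896 -0.43662856  0.17122503] [-0.7179817  -0.24990905 -1.33726017] 0.12140475089299224 -7.39054260396044
[ 0.55590117 -0.4456692   0.02671521] 9.171459379411599e-05 [ 0.06105221 -0.00904064]
0 52 -0.011061210138639227
45 51 -0.011290635363839924
90 47 -0.011305996710926303
135 49 -0.011252747398424773
180 45 -0.010964375664240661
225 47 -0.01101534762645301
270 46 -0.010997427793347031
315 52 -0.011142908871803386
```

Request:
step_arm --series '[[[0.005, -0.004, 0.015, 0, 0], [0.005, -0.01, 0.04, 0, -1], [0.005, -0.016, 0.07, 0, -2], [0.005, -0.022, 0.1, 0, -3], [0.005, -0.028, 0.13, 0, -4], [0.005, -0.034, 0.16, 0, -5], [0.005, -0.04, 0.19, 0, -6], [0.005, -0.046, 0.22, 0, -7], [0.005, -0.052, 0.25, 0, -8], [0.005, -0.058, 0.28, 0, -8.6], [0.005, -0.064, 0.31, 0, -8.6], [0.005, -0.068, 0.328, 0, -8.6], [0.005, -0.068, 0.3375, -0.01, -8.6], [0.005, -0.068, 0.3375, -0.03, -8.6], [0.005, -0.068, 0.3375, -0.05, -8.6], [0.005, -0.068, 0.3375, -0.065, -8.6], [0.005, -0.068, 0.3375, -0.066, -8.6], [0.005, -0.068, 0.3375, -0.066, -8.6]]]'

```text
clock: 34.83
position: [0.4246, -0.0984, 0.1025]
ee_rot: [3.106, -0.435, -0.011]
force: [0.8, -0.5, -0.5]
width: 0.124
```

```bash
python3 - <<'E'
from h import *
s=observe(); print(s['position'],s['force'],s['width'],yaw(),s['joints'])
im,d,p=grab('wrist','w28.png'); P=wcloud(d,p)
t=s['position']; a=np.radians(yaw()-1); g=t[:2]+.0617*np.array([np.cos(a),np.sin(a)])
c,e=circ(im,p,t[2]-.011,g,.027); print(c,e,c[:2]-[.4859,-.1171])
print(circ(im,p,.042,(.4859,-.1171),.035))
E
```

```text
[ 0.4246053  -0.09842029  0.10249386] [ 0.77167963 -0.49037168 -0.54964034] 0.12350393910701515 -15.961505286712011 [ 0.56804667  0.38788852 -0.58191605  2.13511373  0.32964446  0.7128198
 -2.08329859]
[ 0.48632559 -0.11738175  0.02909635] 0.0014343798249545226 [ 0.00042559 -0.00028175]
(array([ 0.48568827, -0.11667817,  0.03555408]), np.float64(0.0009355179855247836))
```

View pics/w28.png

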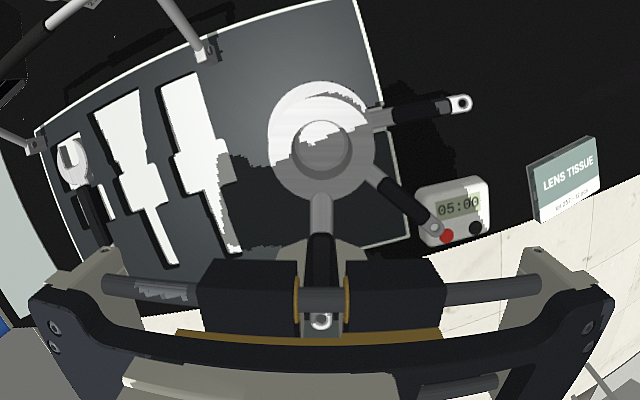

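Request:
step_arm --series '[[[0.005, 0.002, -0.0005, -0.004, 0], [0.005, 0.002, -0.0005, -0.012, 0], [0.005, 0.002, -0.0005, -0.02, 0], [0.005, 0.002, -0.0005, -0.028, 0], [0.005, 0.002, -0.0005, -0.035, 0], [0.005, 0.002, -0.0005, -0.04, 0], [0.005, 0.002, -0.0005, -0.043, 0], [0.005, 0.002, -0.0005, -0.0455, 0], [0.005, 0.002, -0.0005, -0.0455, 0]]]'

```text
clock: 35.63
position: [0.4273, -0.0989, 0.0574]
ee_rot: [3.106, -0.435, -0.009]
force: [0.3, -0.7, -1.2]
width: 0.121
```

```bash
python3 - <<'E'
from h import *
s=observe(); print(s['position'],s['force'],s['width'],yaw())
im,d,p=grab('wrist','w29.png'); P=wcloud(d,p)
c=np.array([.4859,-.117])
for k in range(0,360,45):
  for r in(.0215,.031):
    w=c[:2]+r*np.array([np.cos(np.radians(k)),np.sin(np.radians(k))])
    q=(np.hypot(P[...,0]-w[0],P[...,1]-w[1])<.002)&(d>0); print(k,r,q.sum(),np.median(P[q][:,2]) if q.any() else 0)
E
```

```text
[ 0.42727687 -0.09890145  0.05739527] [ 0.26338049 -0.70646296 -1.23395722] 0.12061912134751751 -15.9618054602687
0 0.0215 52 0.04618451829612549
0 0.031 48 0.04154334771387516
45 0.0215 47 0.045971766377341794
45 0.031 47 0.04144758512063293
90 0.0215 48 0.04616558149333472
90 0.031 44 0.04155811829459016
135 0.0215 44 0.04615705801803968
135 0.031 199 0.13190869037888323
180 0.0215 43 0.04630496823974167
180 0.031 201 0.13189875807587048
225 0.0215 46 0.04648557968173213
225 0.031 42 0.04186188058956791
270 0.0215 52 0.04636165735448518
270 0.031 48 0.0415459808226184
315 0.0215 51 0.04586547191805612
315 0.031 48 0.041627183516891375
```

View pics/w29.png

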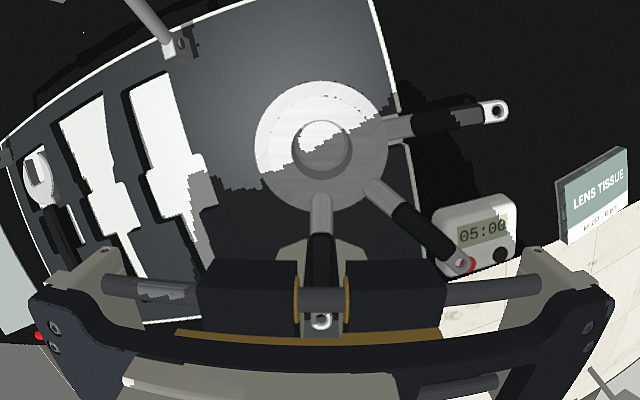

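Seated (flange 46 mm, M 42). Release and rise.

Request:
step_arm --series '[[[0.005, 0, 0, -0.001, 0], [0.026, 0, 0, -0.0005, 0], [0.026, 0, 0, -0.0005, 0], [0.026, 0, 0, -0.0005, 0], [0.026, 0, 0, 0.02, 0], [0.026, 0, 0, 0.05, 0], [0.026, 0, 0, 0.09, 0], [0.026, 0, 0, 0.13, 0], [0.026, 0, 0, 0.17, 0], [0.026, 0, 0, 0.19, 0], [0.026, 0, 0, 0.19, 0]]]'

```text
clock: 36.6
position: [0.43, -0.099, 0.2525]
ee_rot: [3.105, -0.436, 0.004]
force: [-0.4, -0.9, 0.5]
width: 0.281
```

```bash
python3 - <<'E'
from h import *
s=observe(); print(s['position'],s['force'],s['width'],yaw(),s['joints'])
im,d,p=grab('wrist','w30.png'); P=wcloud(d,p)
c=np.array([.4859,-.117])
for r in(.0215,.031):
  o=[]
  for k in range(0,360,45):
    w=c[:2]+r*np.array([np.cos(np.radians(k)),np.sin(np.radians(k))])
    q=(np.hypot(P[...,0]-w[0],P[...,1]-w[1])<.003)&(d>0); o.append(round(float(np.median(P[q][:,2])),4) if q.any() else 0)
  print(r,o)
save(im,p,'o30.png',(.37,.63,-.25,.15),.046,.0005)
E
```

```text
[ 0.42996084 -0.09900628  0.25254698] [-0.39139812 -0.90669812  0.47908818] 0.28067378327525655 -15.975130479387584 [ 0.68705119  0.18682302 -0.66814288  1.93818959  0.13995938  1.05835845
 -1.89093219]
0.0215 [0.0456, 0.0454, 0.0456, 0.0457, 0.0459, 0.0456, 0.0453, 0.0456]
0.031 [0.0416, 0.0415, 0.0418, 0.3204, 0.3215, 0.0416, 0.0421, 0.042]
```

View pics/o30.png

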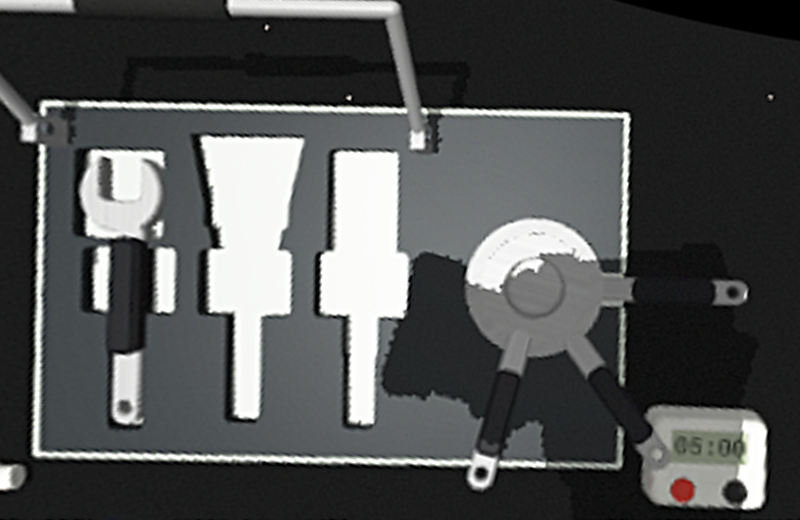

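View pics/w30.png

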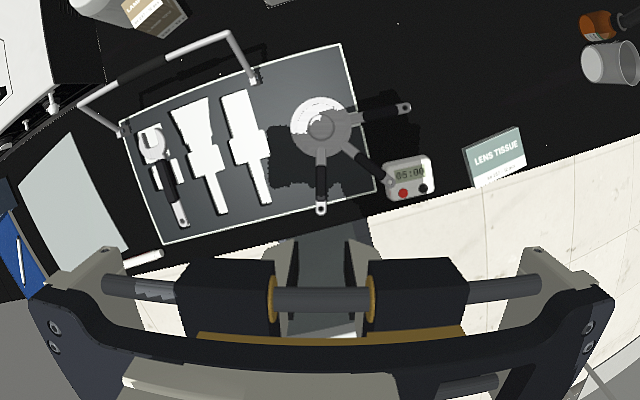

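Request:
step_arm --series '[[[0.05, 0.01, 0.008, 0.01, 7], [0.05, 0.02, 0.016, 0.01, 14], [0.05, 0.032, 0.024, 0.01, 21], [0.05, 0.044, 0.033, 0.01, 28], [0.05, 0.056, 0.042, 0.01, 35], [0.05, 0.068, 0.051, 0.01, 42], [0.05, 0.08, 0.06, 0.01, 49], [0.05, 0.092, 0.069, 0.01, 56], [0.05, 0.104, 0.078, 0.01, 63], [0.05, 0.116, 0.087, 0.01, 70], [0.05, 0.128, 0.096, 0.01, 77], [0.05, 0.14, 0.105, 0.01, 84], [0.05, 0.155, 0.116, 0.01, 91], [0.05, 0.168, 0.127, 0, 98], [0.05, 0.174, 0.131, -0.02, 105], [0.05, 0.174, 0.131, -0.04, 105], [0.05, 0.174, 0.131, -0.04, 105], [0.05, 0.174, 0.131, -0.04, 105]]]'

```text
clock: 38.15
position: [0.6017, 0.0316, 0.2085]
ee_rot: [2.24, 2.201, 0.003]
force: [0.8, -0.4, 0.3]
width: 0.544
```

```bash
python3 - <<'E'
from h import *
s=observe(); print(s['position'],s['force'],s['width'],yaw(),s['joints'])
im,d,p=grab('wrist','w31.png'); P=wcloud(d,p)
q=(d>0)&(P[...,2]>.09)&(P[...,2]<.145)&(abs(P[...,0]-.605)<.03)&(P[...,1]>.055)&(P[...,1]<.12); Q=P[q]; print(len(Q),np.median(Q,0),Q[:,2].max())
E
```

```text
[0.60170794 0.03157696 0.20850864] [ 0.84117658 -0.37600305  0.31327836] 0.5436533155293872 88.98522635436528 [ 0.48575767  0.61535616 -0.97746219  1.61857993  0.54019162  1.19884417
 -0.6257162 ]
863 [0.60530535 0.08573034 0.1211315 ] 0.12527895005535797
```

View pics/w31.png

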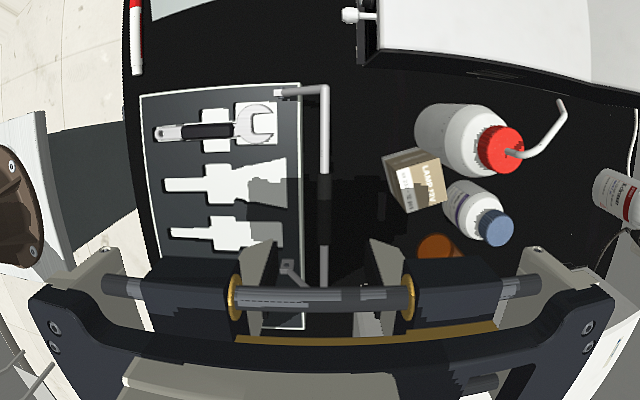

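Request:
step_arm --series '[[[0.05, 0.0025, 0, -0.03, 0], [0.05, 0.0025, 0, -0.06, 0], [0.05, 0.0025, 0, -0.08, 0], [0.05, 0.0025, 0, -0.089, 0], [0.05, 0.0025, 0, -0.089, 0], [0.03, 0.0025, 0, -0.089, 0], [0.005, 0.0025, 0, -0.089, 0], [0.005, 0.0025, 0, -0.089, 0], [0.005, 0.0025, 0, -0.089, 0], [0.005, 0.0025, 0, -0.089, 0], [0.005, 0.0025, 0, -0.089, 0], [0.005, 0.0025, 0, -0.089, 0]]]' --squeeze 15

```text
clock: 39.2
position: [0.605, 0.0318, 0.1212]
ee_rot: [2.239, 2.199, 0.006]
force: [-0.3, -0.4, 0.8]
width: 0.125
```

```bash
python3 - <<'E'
from h import *
s=observe(); t=s['position']; print(t,s['force'],s['width'],yaw())
th=2.13
for a in np.arange(2.0,-.01,-.13):
    print(round(a,2),np.round([-.078*(np.cos(a)-np.cos(th)),.0175*.078*(np.cos(a)-np.cos(th)),.078*(np.sin(a)-np.sin(th))],4).tolist())
E
```

```text
[0.60495511 0.03178186 0.12117941] [-0.28429077 -0.43050734  0.78453178] 0.12547110231171832 88.96538372153015
2.0 [-0.0089, 0.0002, 0.0048]
1.87 [-0.0184, 0.0003, 0.0084]
1.74 [-0.0282, 0.0005, 0.0108]
1.61 [-0.0383, 0.0007, 0.0118]
1.48 [-0.0485, 0.0008, 0.0116]
1.35 [-0.0585, 0.001, 0.01]
1.22 [-0.0682, 0.0012, 0.0071]
1.09 [-0.0775, 0.0014, 0.003]
0.96 [-0.0861, 0.0015, -0.0022]
0.83 [-0.094, 0.0016, -0.0086]
0.7 [-0.101, 0.0018, -0.0159]
0.57 [-0.107, 0.0019, -0.024]
0.44 [-0.112, 0.002, -0.0329]
0.31 [-0.1157, 0.002, -0.0423]
0.18 [-0.1181, 0.0021, -0.0522]
0.05 [-0.1193, 0.0021, -0.0622]
```

Request:
step_arm --series '[[[0.005, -0.0089, 0, 0.0048, 0], [0.005, -0.0184, 0, 0.0084, 0], [0.005, -0.0282, 0.0005, 0.0108, 0], [0.005, -0.0383, 0.0005, 0.0118, 0], [0.005, -0.0485, 0.001, 0.0116, 0], [0.005, -0.0585, 0.001, 0.01, 0], [0.005, -0.0682, 0.001, 0.0071, 0], [0.005, -0.0775, 0.001, 0.003, 0], [0.005, -0.0861, 0.0015, -0.0022, 0], [0.005, -0.094, 0.0015, -0.0086, 0], [0.005, -0.101, 0.0015, -0.0159, 0], [0.005, -0.107, 0.002, -0.024, 0], [0.005, -0.112, 0.002, -0.0329, 0], [0.005, -0.1157, 0.002, -0.0423, 0], [0.005, -0.1181, 0.002, -0.0522, 0], [0.005, -0.1181, 0.002, -0.0522, 0]]]'

```text
clock: 40.53
position: [0.4862, 0.0339, 0.067]
ee_rot: [2.24, 2.2, 0.005]
force: [3.8, 2.5, -1.7]
width: 0.125
```

Request:
step_arm --series '[[[0.005, -0.001, 0, -0.005, 0], [0.005, -0.0013, 0, -0.009, 0], [0.005, -0.0013, 0, -0.012, 0], [0.005, -0.0013, 0, -0.014, 0], [0.005, -0.0013, 0, -0.014, 0]]]'

```text
clock: 40.95
position: [0.4854, 0.034, 0.0532]
ee_rot: [2.239, 2.2, 0.006]
force: [1.1, 1.4, 14.1]
width: 0.125
```

```bash
python3 - <<'E'
from h import *
s=observe(); t=s['position']; print(t,s['force'],s['width'])
im,d,p=grab('wrist','w32.png'); P=wcloud(d,p)
for y in(.08,.095,.11,.12):
    q=(d>0)&(P[...,2]>.045)&(P[...,2]<.07)&(abs(P[...,0]-.487)<.012)&(abs(P[...,1]-y)<.006); Q=P[q]; print(y,len(Q),np.percentile(Q[:,2],[50,90]) if len(Q) else 0)
E
```

```text
[0.48542817 0.03401736 0.05321803] [ 1.12156939  1.41630236 14.11606047] 0.12526872771506015
0.08 358 [0.05440556 0.05556746]
0.095 377 [0.05438137 0.05539665]
0.11 416 [0.05432861 0.05542664]
0.12 433 [0.05425985 0.0553987 ]
```

View pics/w32.png

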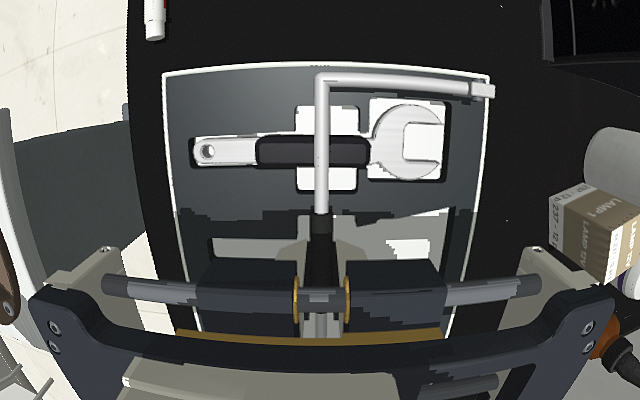

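Request:
step_arm --series '[[[0.005, 0, 0, -0.002, 0], [0.03, 0, 0, 0, 0], [0.03, 0, 0, 0, 0], [0.03, 0, 0, 0, 0], [0.03, 0, 0, 0.01, 0], [0.03, 0, 0, 0.03, 0], [0.03, 0, 0, 0.06, 0], [0.03, 0, 0, 0.1, 0], [0.03, -0.01, 0.0, 0.14, 0], [0.03, -0.03, -0.02, 0.18, -5], [0.03, -0.05, -0.03, 0.21, -12], [0.03, -0.06, -0.04, 0.24, -19], [0.03, -0.06, -0.05, 0.26, -26], [0.03, -0.06, -0.06, 0.26, -33], [0.03, -0.06, -0.06, 0.26, -40], [0.03, -0.06, -0.06, 0.26, -47], [0.03, -0.06, -0.06, 0.26, -54], [0.03, -0.06, -0.06, 0.26, -60], [0.03, -0.06, -0.06, 0.26, -60]]]'

```text
clock: 42.58
position: [0.4249, -0.0258, 0.3134]
ee_rot: [3.039, 0.778, 0.002]
force: [0.0, 0.0, -0.2]
width: 0.325
```

```bash
python3 - <<'E'
from h import *
s=observe(); print(s['position'],s['force'],yaw())
im,d,p=grab('wrist','w33.png'); P=wcloud(d,p)
save(im,p,'o33.png',(.36,.62,-.26,.14),.045,.0005)
def zz(w,r=.004):
    q=(np.hypot(P[...,0]-w[0],P[...,1]-w[1])<r)&(d>0); return round(float(np.median(P[q][:,2])),4) if q.any() else 0
c=np.array([.4859,-.117])
for r in(.0215,.031): print(r,[zz(c+r*np.array([np.cos(k),np.sin(k)]),.003) for k in np.arange(0,6.2,np.pi/4)])
for n,(x,y) in dict(tail=(-.055,.106),grip=(-.025,.106),grip2=(.012,.106),jawL=(.05,.126),jawR=(.05,.093),foam=(-.06,.085)).items(): print(n,zz(L2W(x,y)))
for y in(.12,.09,.07,.034,.0,-.03):
    q=(d>0)&(P[...,2]>.045)&(P[...,2]<.08)&(abs(P[...,0]-.486)<.012)&(abs(P[...,1]-y)<.006); Q=P[q]; print(y,len(Q),np.percentile(Q[:,2],[50,90]) if len(Q) else 0)
im,d,p=grab('top'); cv2.imwrite('pics/t33.png',cv2.resize(im[170:275,130:500][:,:,::-1],None,fx=2.15,fy=2.15,interpolation=cv2.INTER_CUBIC))
E
```

```text
[ 0.4248592  -0.02579415  0.31341086] [ 0.00926711  0.02347592 -0.23168071] 28.720970099142342
0.0215 [0.0457, 0.0458, 0.4078, 0.4079, 0.0459, 0.0458, 0.046, 0.0457]
0.031 [0.042, 0.0417, 0.3873, 0.3719, 0.0418, 0.0419, 0.0414, 0.0416]
tail 0.0357
grip 0.0427
grip2 0.0425
jawL 0.0354
jawR 0.0351
foam 0.0359
0.12 52 [0.05441388 0.05577867]
0.09 44 [0.05438636 0.05558779]
0.07 48 [0.0545894  0.05614571]
0.034 88 [0.05649122 0.05813784]
0.0 56 [0.05448953 0.05603213]
-0.03 49 [0.05413041 0.05577116]
```

View pics/o33.png

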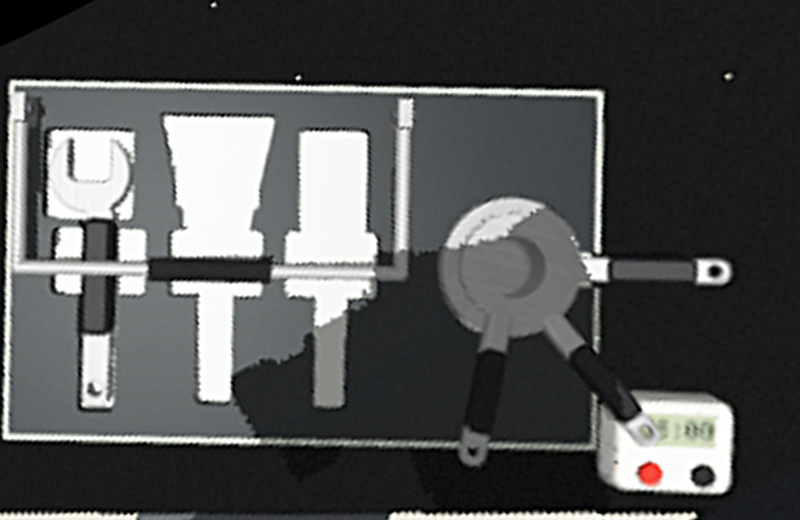

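View pics/w33.png

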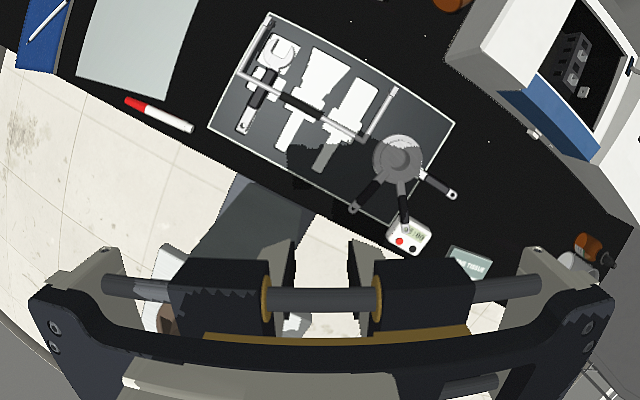

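View pics/t33.png

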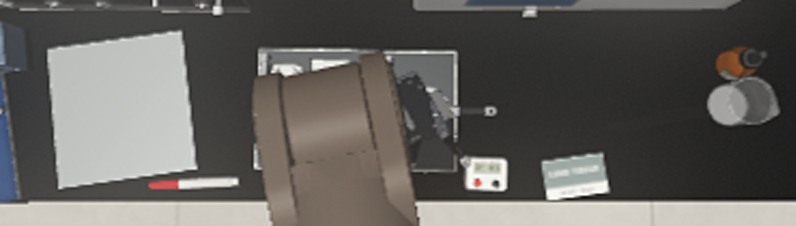

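```bash
python3 -c "
from h import *
print(arm.sign_off())"
```

```text
the job is handed in; nothing more can be done
None
```

The kit is repacked and handed in at about 43 s, well inside the 210 s limit. Of the optional items only the wrench and the small cup were on the bench. The tongs and scoop were absent, so their recesses are empty.

**What I did, in order**
- I swung the bar back to about 2.1 rad.
- I turned the wrench half round, seated it in its recess and pressed it home with about 35 N.
- I nested the big, middle and small cups in the well. The big cup had been knocked aside by about 4 cm before I reached it, so I measured its position again before picking it up.
- I swung the bar back down until it met its stop.

**Last checks, from the wrist camera before hand-in**

| Item | Height measured | Expected when home |
|---|---|---|
| Wrench steel | 35–36 mm | 36 mm |
| Wrench grip | 42.6 mm | 43 mm |
| Big cup rim (before nesting) | 37–38 mm | 38 mm |
| Middle cup flange | 41–42 mm | 42 mm |
| Small cup flange | 46 mm | 46 mm |
| Top of the steel bar | 55.6 mm | 55.5 mm |

- **Handles:** the big cup's handle lies in the notch. The other two are fanned from it at about 53° and 106° towards the robot, none above another and none over the tools. The middle cup's handle end hangs clear above the timer.
- **Other things on the bench:** the timer, lens tissue, pen and beaker look unmoved in the last pictures. The amber bottle behind the tray was not clearly in view.

No check failed. Two readings at the final look hit the gripper instead of the cup flanges, but the rest of each flange read level. The big cup's rim also measured about 2 mm wider than stated, yet it went down freely and sat level.

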